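# Tighten and bin the kitchen jars

## Task

Check the cap of every jar in the blue crate and twist tight any that is loose. Only then press the bin's red lever down with the wooden-knobbed iron weight and leave the weight standing on it so that the lid stays up, and stand all the jars upright on the bin's floor, side by side. Last, lift the weight off the lever so that the lid closes, and put the weight back upright on its black mat; leave everything else on the counter where it is.

Things in the scene. Friction and masses are not known exactly. Their poses are not given: they have to be found in the camera images.
- bin: Yellow fixed bin, outside 128 (x) x 320 (y) x 145 mm high, walls 4 mm; origin at the centre of its underside on the counter, z up, its front (lever side) faces its -x. Its inner floor lies 30 mm above the counter; inside 120 x 312 mm, 115 mm deep. It holds three jars side by side along y (about 100 mm apart). Blue lid 134 x 324 x 3 mm hinged on the far (+x) top edge; raised, it stands upright there, up to 280 mm above the counter.
- lid (a joint): Angle of the blue bin lid, rad: 0 = shut, about 1.55 = upright, fully raised. Linked to the lever (lid = 6.1 x lever). It sinks shut by itself within about 2 s when the lever is released.
- lever (a joint): Angle of the bin's red lid-lift lever, rad: 0 = up (lid shut), 0.25 = fully down, pad level (lid raised). Sprung: pressing it down slowly takes about 3 to 5 N at the pad; it comes up again unless something holds it. The weight standing on the pad is enough to hold it fully down.
- lever_pad (a point): Middle of the top face of the lever's red pad (80 mm of free face along bin x, 95 mm along bin y, 8 mm thick; a stop lip 14 mm high runs along its edge next to the bin, 42 mm from this point), in front of the bin: 155 mm from the bin's origin along the bin's -x. Its top is 16 mm above the counter and level when fully down, about 47 mm and tilted 0.25 rad (outer edge higher) when up. Site z is the pad's normal within 0.25 rad.
- crate: Fixed low stack: a blue pocket tray on a yellow crate, 204 x 204 mm; origin at the centre of the underside on the counter. The tray's surface, on which the jars stand, is 40 mm above the counter. Four square pockets 54 mm wide inside, frames 5 mm thick and 22 mm high (62 mm above the counter), centred at (+-46, +-46) mm; they keep a jar from turning with its cap.
- mat: Black rubber mat 110 x 110 x 3 mm, fixed to the counter, the weight's place. Origin: centre of the underside.
- weight: Loose iron press weight: dark disc 60 mm across and 20 mm high with an upright wooden knob 26 mm across and 52 mm tall on it (72 mm in all), 450 to 650 g. Origin: centre of its underside; z up along the knob.
- weight_knob (a point): Point on the axis of the weight's wooden knob 52 mm above the weight's underside (20 mm below the knob's top), where it can be gripped.
- jarA: One of up to four identical white square jars (2 or 3 are present; an absent one reads None): body 50 x 50 mm, 58 mm tall, a neck 40 mm across above it, and on that a round green ribbed screw cap 52 mm across and 24 mm high (72 to 96 mm above the jar's underside; grip it there, above the shoulder); 96 mm tall in all, 140 to 310 g. Origin: centre of the underside; z up. A red dot on the shoulder and a red line down the edge mark the jar's +x+y corner.
- capA (a joint): Screw cap of jarA, rad (about the jar's upright axis): 0 = tight (hard stop); positive = unscrewed, counter-clockwise seen from above, up to 1.2. Loose caps stand at 0.3 to 1.1, a tight one at 0 to 0.03. The cap does not rise as it turns. A white stripe on its top points at the jar's red-dotted corner when tight. Friction 0.06 N m holds it where it is left; turn it clockwise from above to tighten. A jar can be lifted by its cap without loosening it.
- jarB: One of up to four identical white square jars (2 or 3 are present; an absent one reads None): body 50 x 50 mm, 58 mm tall, a neck 40 mm across above it, and on that a round green ribbed screw cap 52 mm across and 24 mm high (72 to 96 mm above the jar's underside; grip it there, above the shoulder); 96 mm tall in all, 140 to 310 g. Origin: centre of the underside; z up. A red dot on the shoulder and a red line down the edge mark the jar's +x+y corner.
- capB (a joint): Screw cap of jarB, rad (about the jar's upright axis): 0 = tight (hard stop); positive = unscrewed, counter-clockwise seen from above, up to 1.2. Loose caps stand at 0.3 to 1.1, a tight one at 0 to 0.03. The cap does not rise as it turns. A white stripe on its top points at the jar's red-dotted corner when tight. Friction 0.06 N m holds it where it is left; turn it clockwise from above to tighten. A jar can be lifted by its cap without loosening it.
- jarC: One of up to four identical white square jars (2 or 3 are present; an absent one reads None): body 50 x 50 mm, 58 mm tall, a neck 40 mm across above it, and on that a round green ribbed screw cap 52 mm across and 24 mm high (72 to 96 mm above the jar's underside; grip it there, above the shoulder); 96 mm tall in all, 140 to 310 g. Origin: centre of the underside; z up. A red dot on the shoulder and a red line down the edge mark the jar's +x+y corner.
- capC (a joint): Screw cap of jarC, rad (about the jar's upright axis): 0 = tight (hard stop); positive = unscrewed, counter-clockwise seen from above, up to 1.2. Loose caps stand at 0.3 to 1.1, a tight one at 0 to 0.03. The cap does not rise as it turns. A white stripe on its top points at the jar's red-dotted corner when tight. Friction 0.06 N m holds it where it is left; turn it clockwise from above to tighten. A jar can be lifted by its cap without loosening it.
- jarD: One of up to four identical white square jars (2 or 3 are present; an absent one reads None): body 50 x 50 mm, 58 mm tall, a neck 40 mm across above it, and on that a round green ribbed screw cap 52 mm across and 24 mm high (72 to 96 mm above the jar's underside; grip it there, above the shoulder); 96 mm tall in all, 140 to 310 g. Origin: centre of the underside; z up. A red dot on the shoulder and a red line down the edge mark the jar's +x+y corner.
- capD (a joint): Screw cap of jarD, rad (about the jar's upright axis): 0 = tight (hard stop); positive = unscrewed, counter-clockwise seen from above, up to 1.2. Loose caps stand at 0.3 to 1.1, a tight one at 0 to 0.03. The cap does not rise as it turns. A white stripe on its top points at the jar's red-dotted corner when tight. Friction 0.06 N m holds it where it is left; turn it clockwise from above to tighten. A jar can be lifted by its cap without loosening it.
- cup: White ceramic mug 76 mm across, 80 mm high; a bystander to leave alone. Origin: underside.
- torch: Black torch 160 mm long, lying; a bystander to leave alone. Origin: underside.
- wrench: Chrome socket wrench 185 mm long, lying; a bystander to leave alone. Origin: underside.
- hasp: Hinged steel hasp with a brass press button, 120 mm long, lying flat; a bystander to leave alone. Origin: underside.
- bowl: Steel bowl 120 mm across, 50 mm high; a bystander to leave alone. Origin: underside.
- tin: Red tin 60 mm across, 100 mm high; a bystander to leave alone. Origin: underside.
Mind the look-alikes: they are no part of the job. What is shaped like the jarB but purple or yellow is not meant.

How it is judged (in metres and radians):
On the way, in this order (a step that is already met when the one before it is completed fails the run):
1. the cap of every jar present is tight (within 0.1 rad of its stop) (value of joint each of capA, capB, capC, capD below 0.1 rad), for 0.2 s.
2. the weight stands on the lever, let go, and alone holds the lid raised (over 1.35 rad) (value of joint lid above 1.35 rad and contact force between weight and lever above 1 N and contact force between the fingers and weight below 0.1 N and contact force between each of the arm, the fingers and lever below 0.1 N), for 0.3 s.
3. all jars stand in the bin while the lid is raised (x of jarA in the frame of bin between -0.06 and 0.06 m and y of jarA in the frame of bin between -0.155 and 0.155 m and z of jarA in the frame of bin between 0.02 and 0.042 m and angle between each of jarA, jarB, jarC, jarD's own z axis and vertical below 0.15 rad and x of jarB in the frame of bin between -0.06 and 0.06 m and y of jarB in the frame of bin between -0.155 and 0.155 m and z of jarB in the frame of bin between 0.02 and 0.042 m and x of jarC in the frame of bin between -0.06 and 0.06 m and y of jarC in the frame of bin between -0.155 and 0.155 m and z of jarC in the frame of bin between 0.02 and 0.042 m and x of jarD in the frame of bin between -0.06 and 0.06 m and y of jarD in the frame of bin between -0.155 and 0.155 m and z of jarD in the frame of bin between 0.02 and 0.042 m and value of joint lid above 1.35 rad), for 0.2 s.
At the end, for the whole second after the job is handed in: Every jar present stands upright (within 0.15 rad) on the bin's floor with its cap tight (under 0.12 rad), the lid is shut (under 0.06 rad), and the weight stands upright on its mat, within 45 mm of the mat's centre; all at rest and released (x of jarA in the frame of bin between -0.06 and 0.06 m and y of jarA in the frame of bin between -0.155 and 0.155 m and z of jarA in the frame of bin between 0.02 and 0.042 m and angle between each of jarA, jarB, jarC, jarD, weight's own z axis and vertical below 0.15 rad and x of jarB in the frame of bin between -0.06 and 0.06 m and y of jarB in the frame of bin between -0.155 and 0.155 m and z of jarB in the frame of bin between 0.02 and 0.042 m and x of jarC in the frame of bin between -0.06 and 0.06 m and y of jarC in the frame of bin between -0.155 and 0.155 m and z of jarC in the frame of bin between 0.02 and 0.042 m and x of jarD in the frame of bin between -0.06 and 0.06 m and y of jarD in the frame of bin between -0.155 and 0.155 m and z of jarD in the frame of bin between 0.02 and 0.042 m and value of joint each of capA, capB, capC, capD below 0.12 rad and linear speed of each of jarA, jarB, jarC, jarD, weight below 0.03 m/s and value of joint lid below 0.06 rad and horizontal distance between weight and mat below 0.045 m and height (world z) of weight below 0.015 m); the robot touches nothing.
It fails at once if a bystander is moved more than 30 mm (distance of any of cup, torch, wrench, hasp, bowl, tin from where it was at the start of the episode above 0.03 m).
Of jarA, jarB, jarC, jarD only 2 to 3 are there at a start; the rules pass over those that are not, and their reading is None.
At some moment in a run one of weight may be knocked a few centimetres aside while the robot is not near it.
It also fails if it takes over 210 s, if anything falls off the work surface, if the arm or the gripper's body presses on something with over 40 N, if the wrist force passes 120 N, or if a joint passes its speed limit or range.

## Robot

A 6-joint arm with a two-finger parallel gripper is mounted at the origin on the work surface. World frame = base frame: x ahead of the robot, y to its left, z up, the work surface at z = 0. Lengths are in m, angles in degrees, forces in N, time in s.
With the tool pointing down it reaches from about 0.375 to 0.9 m from the base axis. Payload 3.1 kg.
Tool frame: the origin (TCP) lies midway between the tips of the shut fingers; the grasp point (between the pads) lies 19 mm behind it; x points along the fingers, y is the direction in which the jaws open and shut, and the axes are right-handed (so a half turn about x gives the same grasp; the last joint's range is limited). The gripper opens to 87 mm and grips with 3 to 60 N. Pads are 19 mm wide; open, the fingers measure 117 mm over their backs; the gripper's body (75 mm by 190 mm) begins 51 mm behind the grasp point.
Start: joints at [-78.925, 30.224, 82.088, -0, 67.689, -10.227], TCP at [0.227, -0.582, 0.223] pointing down, gripper open.
Joint ranges: [-176.69, 176.69], [-43.24, 126.21], [12.49, 139.97], [-82, 262], [0, 151.66], [-163.58, 163.58]. Speed limits (degrees/s): [159.86, 159.86, 180, 180, 180, 180].

## Interface

Orientations are given as a 3x3 rotation matrix whose columns are the frame's x, y, z axes.
In Python, from rig import bot gives the robot as it stands.
- The arm moves only by the tool play_rows, never from a script. Its argument "motion" is a list of rows, each a list of 3 entries, a list of its own where there are three numbers: the shift along the tool's x, y, z in mm, then the turn, a rotation vector about the tool's x, y, z in degrees, then the opening, from 0 (shut) to 1 (fully open). A call has 1 to 8 rows; each row is the pose to reach, as a shift and turn from the pose commanded when the call began, along the tool's axes at that moment; what a row does not reach only later rows make up. A row lasts 1/10 s, in which the tool goes at most 50 mm and 8.59 degrees, less where a joint would pass 70% of its speed; a pose out of reach is approached as far as the arm can. A call with a gripper value outside its range is refused whole. The fingers move at their own pace and stop on an object; the grip force is fixed at half the most. Time passes only in rows, so rows that repeat a pose let the fingers close. It gives the time, the measured TCP pose, the force and the opening at its end, in the units of the state.
- bot.read_state(): the state, without advancing time (a new reading comes with each control period).
- bot.capture(name): name is "scene" or "top"; returns a dict with "img" (384x512x3 uint8, blue, green, red), "mtx" (3x3 intrinsics, pixels), "k1" (the pictures are not rectified: a ray, as slopes to the right and down, at radius r is drawn at 1 + k1 r^2 times it, then the intrinsics apply), "rvec" (rotation vector, rad) and "tvec" (3), from world to camera coordinates, as OpenCV has them. Camera axes: x right, y down, z forward; pixel columns grow to the right and rows downward; lengths in m; the calibration is good to about 2 mm. A picture is of the moment at which its call begins. There is no depth.
- bot.hand_in(): hands the job in, once; it reports no verdict.
The state is a dict: "time_s": time; "joint_positions": joint angles; "qvel": joint speeds; "tau": joint torques, N m; "position": TCP position; "tcp_rot": TCP orientation; "force": force on the tool from outside, world axes, zero at the start; "moment": the same for the moment, N m; "opening": opening from 0.0 (shut) to 1.0 (fully open).
Only numpy, scipy, OpenCV 4.12 (cv2) and the standard library are available. Lean on these libraries where they do the work, as an engineer would, in place of code of your own. Each camera call takes 0.05 s, during which the arm holds its last target.

## Working session

There is one attempt and no reset: what is moved stays moved. The work goes in short steps, Python scripts to look and compute and a tool call to move; the robot and the scene stay as the last step left them, time stands still between calls to the robot, and variables do not carry over. Pictures are saved under pics/ and viewed, and the job is handed in when it is done.

Besides the shell and the picture viewer there is one more tool, called after "Request:" in YAML: its name, and indented under it one key for each argument. play_rows: Moves the arm, as the interface text tells. Its arguments: {"type":"object","properties":{"motion":{"type":"array"}},"required":["motion"]}

```bash
ls; mkdir -p pics; cat > cam.py <<'E'
import numpy as np, cv2
from rig import bot
def cap(name,save=None):
    d=bot.capture(name)
    if save: cv2.imwrite('pics/'+save+'.png',d['img'])
    return d
def ray(d,u,v):
    K=np.array(d['mtx']);k1=d['k1']
    xd=(u-K[0,2])/K[0,0];yd=(v-K[1,2])/K[1,1]
    rd=np.hypot(xd,yd);r=rd
    for _ in range(30): r=rd/(1+k1*r*r)
    s=r/rd if rd>0 else 1
    R=cv2.Rodrigues(np.array(d['rvec'],float))[0];t=np.array(d['tvec'],float).ravel()
    return -R.T@t, R.T@np.array([xd*s,yd*s,1.])
def plane(d,u,v,z):
    o,r=ray(d,u,v);return o+r*(z-o[2])/r[2]
def proj(d,p):
    K=np.array(d['mtx']);R=cv2.Rodrigues(np.array(d['rvec'],float))[0];t=np.array(d['tvec'],float).ravel()
    c=R@np.array(p)+t;x,y=c[:2]/c[2];f=1+d['k1']*(x*x+y*y)
    return np.array([K[0,0]*x*f+K[0,2],K[1,1]*y*f+K[1,2]])
def zoom(d,u0,u1,v0,v1,s,save):
    cv2.imwrite('pics/'+save+'.png',cv2.resize(d['img'][v0:v1,u0:u1],None,fx=s,fy=s,interpolation=cv2.INTER_CUBIC))
E
python3 - <<'E'
from cam import *
for n in('scene','top'):
    d=cap(n,n+'0'); o,r=ray(d,256,192); print(n,o,r,d['k1'],d['mtx'])
print(bot.read_state())
E
```

```text
pics
scene [1.15253361 0.56185198 1.10643134] [-0.45354026 -0.40934813 -0.79193978] -0.13306364624718203 [[441.17338348   0.         256.76945251]
 [  0.         441.17338348 182.84978974]
 [  0.           0.           1.        ]]
top [0.41224378 0.02791171 1.67155708] [ 0.08554186 -0.01078225 -0.99628853] 0.02239650999602997 [[440.41727781   0.         256.61512841]
 [  0.         440.41727781 194.09122938]
 [  0.           0.           1.        ]]
{'time_s': 0.1, 'joint_positions': array([-7.89249988e+01,  3.02746497e+01,  8.21486133e+01,  5.42737734e-04,
        6.76901696e+01, -1.02265189e+01]), 'qvel': array([-0.07261353, -0.15657727, -0.18583805, -0.02232312, -0.03435107,
       -0.03221843]), 'tau': array([-2.89007667e-04, -4.40986097e+01, -1.77149820e+01,  6.33824011e-02,
        5.33474749e-02, -3.87099487e-05]), 'position': array([ 0.22695669, -0.58162889,  0.22166106]), 'tcp_rot': array([[-3.71701841e-04,  3.63272228e-01, -9.31682967e-01],
       [ 1.94458628e-03, -9.31681007e-01, -3.63272240e-01],
       [-9.99998040e-01, -1.94676687e-03, -3.60106645e-04]]), 'force': array([-0.76476261,  0.24195946, -0.44321885]), 'moment': array([-0.03858203,  0.00210893,  0.02974379]), 'opening': 0.9992515278057711}
```

View pics/scene0.png

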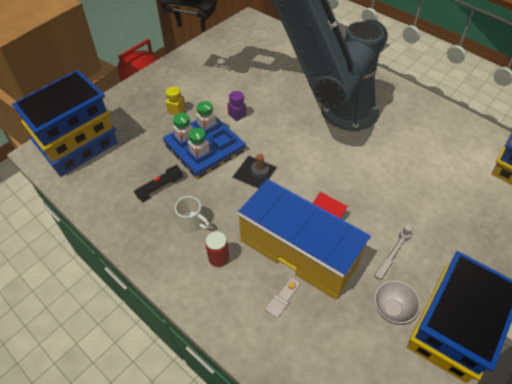

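View pics/top0.png

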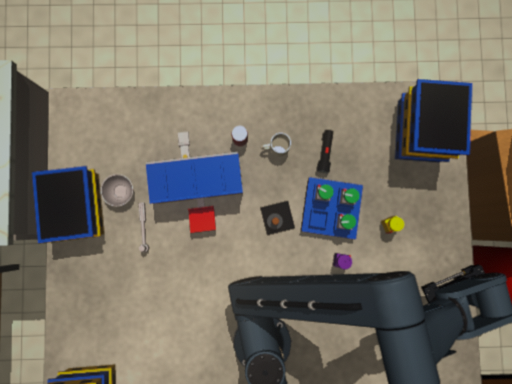

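The top view shows three green-capped jars around (325,192), (350,196) and (345,222). The weight is on its mat at (277,221), the bin's blue lid at (195,178) and the lever pad at (202,220). Next I'll zoom in.

```bash
python3 - <<'E'
from cam import *
import cv2
d={'img':cv2.imread('pics/top0.png')};zoom(d,295,375,172,247,8,'ztop0')
d={'img':cv2.imread('pics/scene0.png')};zoom(d,155,255,90,180,7,'zsc0')
d={'img':cv2.imread('pics/top0.png')};zoom(d,140,300,145,250,5,'ztop0b')
E
```

```text
(no output)
```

View pics/ztop0.png

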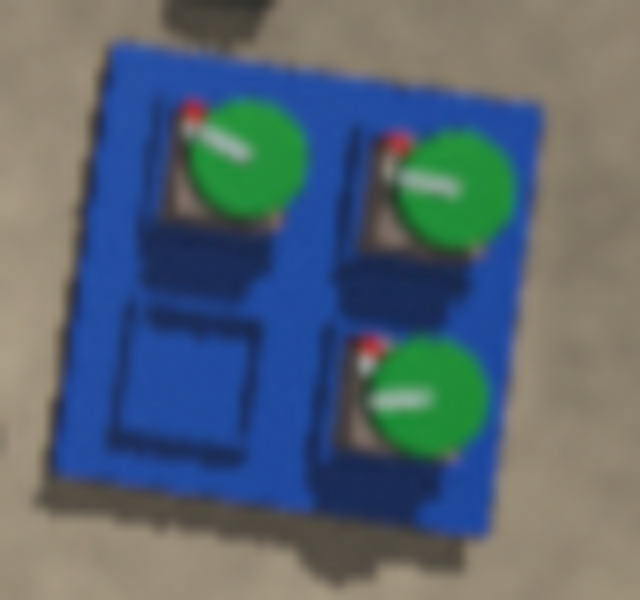

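View pics/zsc0.png

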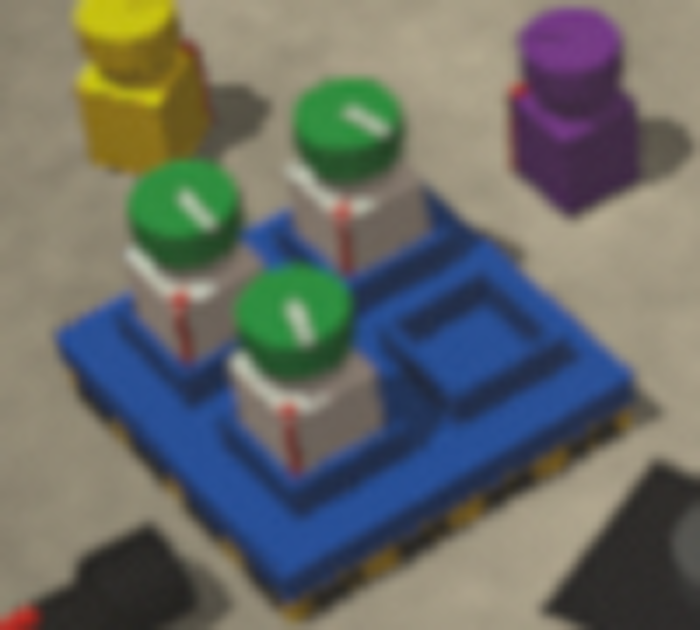

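View pics/ztop0b.png

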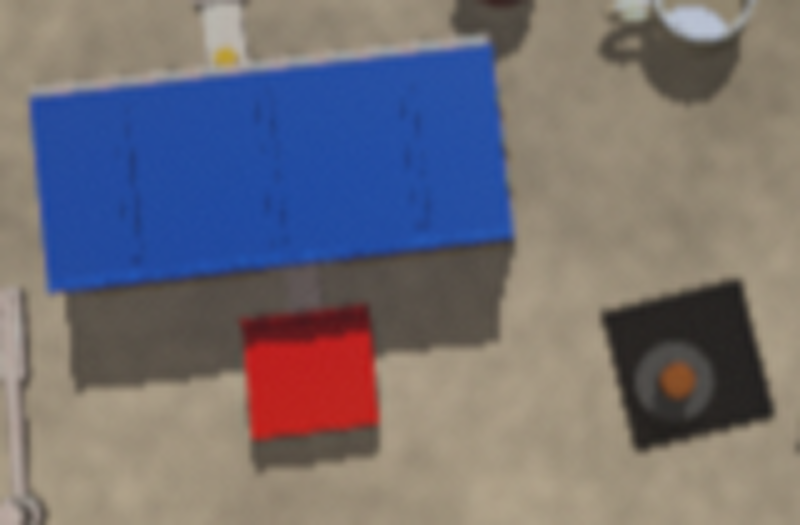

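```bash
cat > meas.py <<'E'
from cam import *
def mask(img,lo,hi):
    return cv2.inRange(cv2.cvtColor(img,cv2.COLOR_BGR2HSV),np.array(lo),np.array(hi))
def comps(m,amin=10):
    n,l,s,c=cv2.connectedComponentsWithStats(m)
    return [(c[i],s[i],(l==i)) for i in range(1,n) if s[i,4]>=amin]
def tri(pa,pb):
    (o1,r1),(o2,r2)=pa,pb
    A=np.stack([r1,-r2],1);s=np.linalg.lstsq(A,o2-o1,rcond=None)[0]
    a=o1+r1*s[0];b=o2+r2*s[1];return (a+b)/2,np.linalg.norm(a-b)
E
python3 - <<'E'
from meas import *
T=cap('top');S=cap('scene')
gt=[]
for c,s,m in comps(mask(T['img'],(50,100,60),(80,255,255)),30):
    m8=m.astype(np.uint8)
    (cx,cy),r=cv2.minEnclosingCircle(cv2.findContours(m8,0,1)[0][0])
    print('green',c,s[4],(cx,cy),r,plane(T,cx,cy,.136)); 
    hsv=cv2.cvtColor(T['img'],cv2.COLOR_BGR2HSV)
    big=cv2.dilate(m8,np.ones((7,7)))
    red=mask(T['img'],(170,80,60),(180,255,255))|mask(T['img'],(0,100,60),(8,255,255))
    rr=[k for k in comps(red&(cv2.dilate(big,np.ones((5,5)))*255),2)]
    for k in rr: print('  red',k[0],k[1][4],plane(T,*k[0],.098)[:2]-plane(T,cx,cy,.136)[:2])
    # stripe: weight by low saturation inside enclosing circle
    yy,xx=np.mgrid[:384,:512]; ins=(xx-cx)**2+(yy-cy)**2<(r-.5)**2
    w=np.clip(180.-hsv[...,1],0,None)*ins*(hsv[...,2]>120)
    if w.sum(): 
        p=np.array([(w*xx).sum(),(w*yy).sum()])/w.sum(); print('  stripe',p,plane(T,*p,.136)[:2]-plane(T,cx,cy,.136)[:2])
for c,s,m in comps(mask(S['img'],(50,100,60),(80,255,255)),30): print('S green',c,s, plane(S,c[0],c[1],.13))
def corners(d,m):
    cs=cv2.findContours(m,0,1)[0];c=max(cs,key=cv2.contourArea);return c
hb=mask(T['img'],(105,120,60),(125,255,255))
for c,s,m in comps(hb,500): 
    r=cv2.minAreaRect(corners(T,m.astype(np.uint8)));b=cv2.boxPoints(r);print('blue',c,s[4],r[1]);[print('   ',p,[plane(T,*p,z).round(4) for z in(.146,.04,.062)]) for p in b]
for c,s,m in comps(red,100):
    r=cv2.minAreaRect(corners(T,m.astype(np.uint8)));b=cv2.boxPoints(r);print('red',c,s[4],r[1]);[print('   ',p,[plane(T,*p,z).round(4) for z in(.047,)]) for p in b]
bk=mask(T['img'],(0,0,0),(180,255,50))
for c,s,m in comps(bk,300):
    if 255<c[0]<300:
        r=cv2.minAreaRect(corners(T,m.astype(np.uint8)));b=cv2.boxPoints(r);print('blk',r,plane(T,*r[0],.003))
wd=mask(T['img'],(5,100,60),(18,255,255))
for c,s,m in comps(wd,3): 
    if 260<c[0]<295: print('knobT',c,s[4],plane(T,*c,.075))
for c,s,m in comps(mask(S['img'],(5,100,60),(18,255,255)),3): 
    if 240<c[0]<280 and c[1]<190: print('knobS',c,s[4],plane(S,*c,.05))
E
```

```text
green [325.73825503 191.81208054] 149 (325.2173767089844, 191.6086883544922) 7.3946075439453125 [ 0.5400492 -0.2311976  0.136    ]
  red [318.5 185.5] 4 [0.02572809 0.01695241]
  stripe [322.67351687 189.59480419] [0.00728019 0.00866538]
green [351.72 195.64] 150 (351.2557373046875, 195.6374053955078) 7.382652759552002 [ 0.52385989 -0.32187134  0.136     ]
  red [344.2 189.6] 5 [0.02506627 0.01580589]
  stripe [348.27552987 194.55260116] [0.00404142 0.01028185]
green [348.27922078 221.30519481] 154 (347.870361328125, 221.24073791503906) 7.343583583831787 [ 0.43469779 -0.30641219  0.136     ]
  red [340.5 215. ] 4 [0.02340152 0.0171758 ]
  stripe [344.83625988 221.41220369] [-0.00035876  0.01059682]
S green [404.1137931    4.33793103] [380   0  39  14 290] [-0.62973028 -0.1416758   0.13      ]
S green [444.89636364  13.62727273] [ 420    0   49   34 1100] [-0.69076766  0.0306536   0.13      ]
S green [490.88947368   8.02368421] [461   0  51  21 380] [-0.91074592  0.16789904  0.13      ]
S green [479.24        35.46285714] [466  20  33  30 350] [-0.6332864   0.21624925  0.13      ]
S g
[... 3023 characters left out ...]
47 ])]
    [189.80002 233.40004] [array([0.4048, 0.2565, 0.047 ])]
red [509.02666667 283.00666667] 150 (35.0, 5.0)
    [506. 268.] [array([ 0.2534, -0.8942,  0.047 ])]
    [511. 268.] [array([ 0.2531, -0.9123,  0.047 ])]
    [511. 303.] [array([ 0.1281, -0.9029,  0.047 ])]
    [506. 303.] [array([ 0.1284, -0.8849,  0.047 ])]
blk ((277.0882568359375, 217.35296630859375), (26.436382293701172, 27.163990020751953), 75.96376037597656) [ 0.45739979 -0.06775505  0.003     ]
blk ((265.0, 369.0), (28.0, 34.0), 90.0) [-0.09717082 -0.00813487  0.003     ]
knobT [274.91111111 220.71111111] 45 [ 0.44349062 -0.05541423  0.075     ]
knobS [259.40217391 160.86956522] 92 [ 0.44592198 -0.05925135  0.05      ]
```

```bash
cat > go.py <<'E'
import sys,numpy as np
from rig import bot
from scipy.spatial.transform import Rotation as Ro
def st():
    s=bot.read_state();a=np.degrees(np.arctan2(s['tcp_rot'][1,1],s['tcp_rot'][0,1]))
    print('t %.1f pos %s yaw %.1f j6 %.0f F %s M %s op %.3f'%(s['time_s'],s['position'].round(4),a,s['joint_positions'][5],np.round(s['force'],1),np.round(s['moment'],2),s['opening']))
    return s
def goto(x,y,z,a):
    s=st();R=s['tcp_rot'];a=np.radians(a)
    T=np.array([[0,np.cos(a),np.sin(a)],[0,np.sin(a),-np.cos(a)],[-1,0,0]])
    print('shift',(R.T@(np.array([x,y,z])-s['position'])*1000).round(1),'turn',np.degrees(Ro.from_matrix(R.T@T).as_rotvec()).round(1))
if __name__=='__main__':
    if len(sys.argv)>1: goto(*map(float,sys.argv[1:]))
    else: st()
E
python3 go.py .5405 -.2318 .2 0
```

```text
t 0.2 pos [ 0.227  -0.5819  0.222 ] yaw -68.7 j6 -10 F [ 0.1  0.  -0.4] M [-0.   -0.   -0.02] op 1.003
shift [  22.3 -212.2 -419.3] turn [-68.7  -0.1   0.1]
```

Request:
play_rows:
  motion:
    - [[0,-15,-30],[-4,0,0],0.8]
    - [[0,-35,-70],[-8,0,0],0.8]
    - [[0,-55,-110],[-14,0,0],0.8]
    - [[0,-75,-150],[-20,0,0],0.8]
    - [[0,-95,-190],[-26,0,0],0.8]
    - [[0,-115,-230],[-32,0,0],0.8]
    - [[0,-130,-260],[-38,0,0],0.8]
    - [[0,-140,-280],[-42,0,0],0.8]

```text
time_s: 1.0
position: [0.4384, -0.3476, 0.2225]
tcp_rot: [[-0.0, 0.896, -0.444], [0.001, -0.444, -0.896], [-1.0, -0.0, -0.001]]
force: [-0.4, -0.2, -1.1]
opening: 0.802
```

```bash
python3 go.py .5405 -.2318 .2 0
```

```text
t 1.0 pos [ 0.4384 -0.3476  0.2225] yaw -26.4 j6 -24 F [-0.4 -0.2 -1.1] M [-0.05 -0.05  0.02] op 0.802
shift [  22.6   40.  -149.1] turn [-26.4  -0.    0. ]
```

Request:
play_rows:
  motion:
    - [[0,10,-30],[-5,0,0],0.8]
    - [[5,20,-70],[-11,0,0],0.8]
    - [[10,30,-110],[-17,0,0],0.8]
    - [[18,37,-135],[-22,0,0],0.8]
    - [[22,40,-146],[-25,0,0],0.8]
    - [[22.5,40,-149],[-26.4,0,0],0.8]
    - [[22.5,40,-149],[-26.4,0,0],0.8]
    - [[22.5,40,-149],[-26.4,0,0],0.8]

```text
time_s: 1.8
position: [0.5394, -0.2357, 0.2003]
tcp_rot: [[0.0, 1.0, -0.007], [-0.0, -0.007, -1.0], [-1.0, 0.0, 0.0]]
force: [0.8, -0.1, 0.8]
opening: 0.797
```

```bash
python3 go.py .5405 -.2318 .109 0; python3 - <<'E'
from cam import *
zoom(cap('scene'),100,300,40,190,4,'s1');zoom(cap('top'),240,400,120,260,5,'t1')
E
```

```text
t 1.8 pos [ 0.5394 -0.2357  0.2003] yaw -0.4 j6 -34 F [ 0.8 -0.1  0.8] M [-0.06 -0.09  0.01] op 0.797
shift [91.3  1.1 -3.9] turn [-0.4  0.  -0. ]
```

View pics/s1.png

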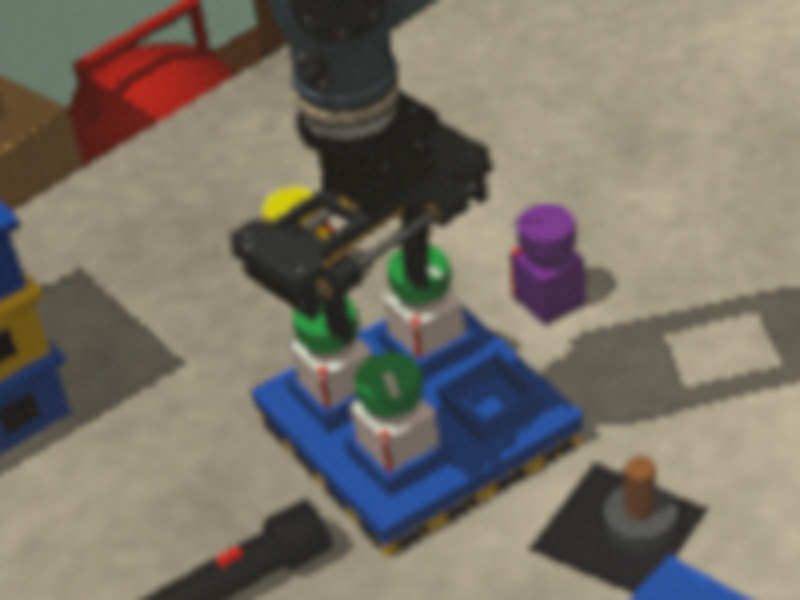

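The gripper's long axis runs along the jaws, and it hangs above the front jar (picture ~(390,385)). I'll descend over jar 1.

```bash
python3 go.py .5405 -.2318 .109 0
```

```text
t 1.9 pos [ 0.5394 -0.2359  0.2004] yaw -0.4 j6 -34 F [-0.1  0.3 -0.3] M [-0.   -0.1  -0.01] op 0.801
shift [91.4  1.1 -4.2] turn [-0.4  0.  -0. ]
```

Request:
play_rows:
  motion:
    - [[0,1,-4],[0,0,0],0.8]
    - [[20,1,-4],[0,0,0],0.8]
    - [[40,1,-4],[0,0,0],0.8]
    - [[60,1,-4],[0,0,0],0.8]
    - [[75,1,-4],[0,0,0],0.8]
    - [[85,1,-4],[0,0,0],0.8]
    - [[91,1,-4],[0,0,0],0.8]
    - [[91,1,-4],[0,0,0],0.8]

```text
time_s: 2.7
position: [0.5405, -0.2309, 0.1086]
tcp_rot: [[-0.001, 1.0, -0.006], [0.001, -0.006, -1.0], [-1.0, -0.001, -0.001]]
force: [-1.3, -0.2, -0.4]
opening: 0.802
```

Request:
play_rows:
  motion:
    - [[0,0,0],[0,0,0],0.0]
    - [[0,0,0],[0,0,0],0.0]
    - [[0,0,0],[0,0,0],0.0]
    - [[0,0,0],[0,0,0],0.0]
    - [[0,0,0],[0,0,0],0.0]
    - [[0,0,0],[0,0,0],0.0]

```text
time_s: 3.3
position: [0.5416, -0.2314, 0.1098]
tcp_rot: [[0.002, 1.0, -0.005], [-0.001, -0.005, -1.0], [-1.0, 0.002, 0.001]]
force: [1.1, -0.1, 4.4]
opening: 0.588
```

```bash
python3 go.py .5405 -.2318 .109 0
```

```text
t 3.3 pos [ 0.5416 -0.2314  0.1098] yaw -0.3 j6 -34 F [ 1.1 -0.1  4.4] M [ 0.01 -0.32  0.03] op 0.588
shift [ 0.8 -1.1  0.4] turn [-0.3  0.1 -0.1]
```

Request:
play_rows:
  motion:
    - [[0,0,0],[3,0,0],0.0]
    - [[0,0,0],[6,0,0],0.0]
    - [[0,0,0],[9,0,0],0.0]
    - [[0,0,0],[12,0,0],0.0]
    - [[0,0,0],[15,0,0],0.0]
    - [[0,0,0],[18,0,0],0.0]
    - [[0,0,0],[18,0,0],0.0]

```text
time_s: 4.0
position: [0.5417, -0.2316, 0.1098]
tcp_rot: [[0.002, 0.949, -0.314], [-0.001, -0.314, -0.949], [-1.0, 0.002, 0.001]]
force: [0.9, -0.9, 4.4]
opening: 0.589
```

```bash
python3 go.py
```

```text
t 4.0 pos [ 0.5417 -0.2316  0.1098] yaw -18.3 j6 -16 F [ 0.9 -0.9  4.4] M [-0.05 -0.21 -0.01] op 0.589
```

Request:
play_rows:
  motion:
    - [[0,0,0],[2,0,0],0.0]
    - [[0,0,0],[4,0,0],0.0]
    - [[0,0,0],[6,0,0],0.0]
    - [[0,0,0],[8,0,0],0.0]
    - [[0,0,0],[8,0,0],0.0]
    - [[0,0,0],[8,0,0],0.0]

```text
time_s: 4.6
position: [0.5418, -0.2316, 0.1098]
tcp_rot: [[0.002, 0.897, -0.442], [-0.001, -0.442, -0.897], [-1.0, 0.003, 0.0]]
force: [1.5, -1.0, 5.6]
opening: 0.589
```

```bash
python3 go.py
```

```text
t 4.6 pos [ 0.5418 -0.2316  0.1098] yaw -26.2 j6 -8 F [ 1.5 -1.   5.6] M [-0.12 -0.4  -0.07] op 0.589
```

Request:
play_rows:
  motion:
    - [[0,0,0],[2,0,0],0.0]
    - [[0,0,0],[4,0,0],0.0]
    - [[0,0,0],[6,0,0],0.0]
    - [[0,0,0],[6,0,0],0.0]

```text
time_s: 5.0
position: [0.5427, -0.2316, 0.1099]
tcp_rot: [[0.004, 0.847, -0.532], [-0.002, -0.532, -0.847], [-1.0, 0.005, -0.0]]
force: [5.1, 0.2, 5.7]
opening: 0.588
```

```bash
python3 go.py
```

```text
t 5.0 pos [ 0.5427 -0.2316  0.1099] yaw -32.1 j6 -2 F [5.1 0.2 5.7] M [ 0.13 -0.98  0.58] op 0.588
```

Request:
play_rows:
  motion:
    - [[0,0,0],[2,0,0],0.0]
    - [[0,0,0],[4,0,0],0.0]
    - [[0,0,0],[4,0,0],0.0]

```text
time_s: 5.3
position: [0.5423, -0.2323, 0.1098]
tcp_rot: [[0.003, 0.808, -0.589], [-0.004, -0.589, -0.808], [-1.0, 0.005, 0.001]]
force: [3.7, -2.1, 5.1]
opening: 0.587
```

```bash
python3 go.py;python3 - <<'E'
from cam import *
zoom(cap('scene'),150,260,80,190,6,'s2')
E
```

```text
t 5.3 pos [ 0.5423 -0.2323  0.1098] yaw -36.1 j6 2 F [ 3.7 -2.1  5.1] M [-0.47 -0.93  0.7 ] op 0.587
```

View pics/s2.png

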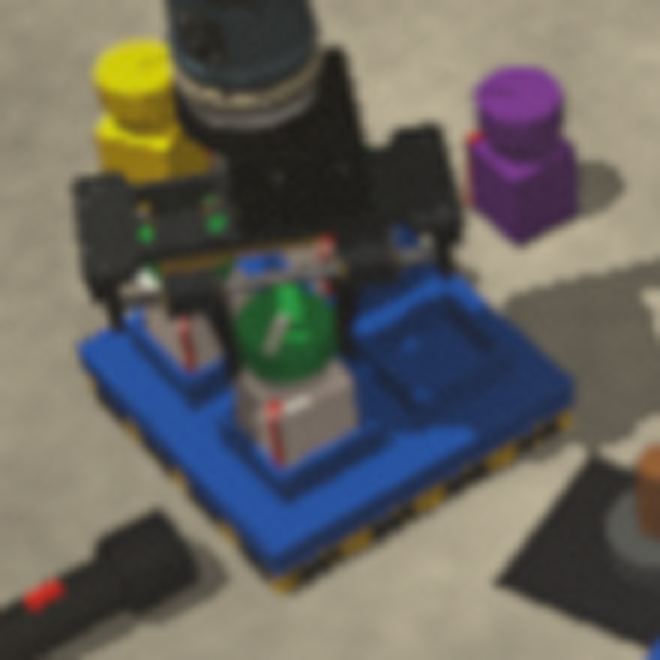

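Stop reached: the moment jumped to about 0.6 N m and the stripe now points at the dot. Releasing and moving to jar 2.

Request:
play_rows:
  motion:
    - [[0,0,0],[0,0,0],0.8]
    - [[0,0,0],[0,0,0],0.8]
    - [[0,0,0],[0,0,0],0.8]
    - [[-20,0,0],[0,0,0],0.8]
    - [[-50,0,0],[0,0,0],0.8]
    - [[-80,0,0],[0,0,0],0.8]
    - [[-80,0,0],[0,0,0],0.8]

```text
time_s: 6.05
position: [0.5415, -0.2314, 0.1919]
tcp_rot: [[0.003, 0.806, -0.592], [-0.002, -0.592, -0.806], [-1.0, 0.004, -0.0]]
force: [-0.3, -0.3, -0.4]
opening: 0.803
```

```bash
python3 go.py .525 -.3228 .109 10
```

```text
t 6.0 pos [ 0.5415 -0.2314  0.1919] yaw -36.3 j6 2 F [-0.3 -0.3 -0.4] M [-0.1  -0.11 -0.04] op 0.803
shift [83.1 40.6 83.5] turn [-46.3   0.1  -0.2]
```

Request:
play_rows:
  motion:
    - [[0,12,25],[-8,0,0],0.8]
    - [[0,24,50],[-16,0,0],0.8]
    - [[0,35,75],[-24,0,0],0.8]
    - [[0,40,83],[-32,0,0],0.8]
    - [[0,40.6,83.5],[-40,0,0],0.8]
    - [[0,40.6,83.5],[-46,0,0],0.8]
    - [[0,40.6,83.5],[-46,0,0],0.8]
    - [[0,40.6,83.5],[-46,0,0],0.8]

```text
time_s: 6.85
position: [0.5229, -0.3213, 0.1876]
tcp_rot: [[-0.003, 0.986, 0.166], [0.003, 0.166, -0.986], [-1.0, -0.002, -0.003]]
force: [0.5, 0.1, 1.0]
opening: 0.8
```

```bash
python3 go.py .525 -.3228 .109 10;python3 - <<'E'
from cam import *
zoom(cap('scene'),150,260,80,190,6,'s3')
E
```

```text
t 6.8 pos [ 0.5229 -0.3213  0.1876] yaw 9.6 j6 -52 F [0.5 0.1 1. ] M [-0.05 -0.06  0.09] op 0.800
shift [78.6  2.   2.1] turn [-0.4 -0.2  0.1]
```

View pics/s3.png

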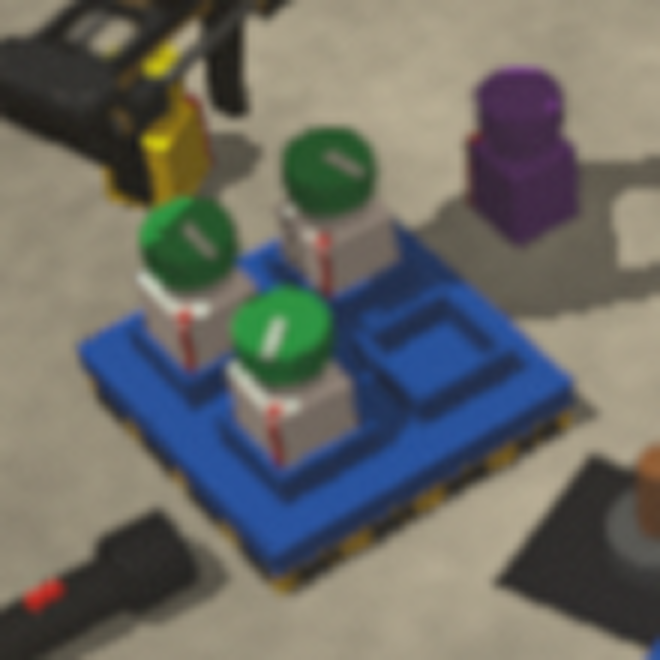

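Jar 1's stripe, at about (272,340), now points towards its dot at (275,410). Jar 2's and jar 3's stripes are still off. Going on with jar 2.

Request:
play_rows:
  motion:
    - [[0,2,2],[0,0,0],0.8]
    - [[25,2,2],[0,0,0],0.8]
    - [[45,2,2],[0,0,0],0.8]
    - [[65,2,2],[0,0,0],0.8]
    - [[78,2,2],[0,0,0],0.8]
    - [[78,2,2],[0,0,0],0.8]
    - [[78,2,2],[0,0,0],0.0]
    - [[78,2,2],[0,0,0],0.0]

```text
time_s: 7.7
position: [0.5271, -0.3245, 0.1122]
tcp_rot: [[0.002, 0.986, 0.168], [-0.002, 0.168, -0.986], [-1.0, 0.001, 0.002]]
force: [-0.0, 0.1, 0.4]
opening: 0.696
```

Request:
play_rows:
  motion:
    - [[0,0,0],[0,0,0],0.0]
    - [[0,0,0],[0,0,0],0.0]
    - [[0,0,0],[0,0,0],0.0]
    - [[0,0,0],[0,0,0],0.0]

```text
time_s: 8.1
position: [0.5272, -0.3244, 0.1121]
tcp_rot: [[0.002, 0.986, 0.168], [-0.001, 0.168, -0.986], [-1.0, 0.002, 0.002]]
force: [1.6, -0.5, 4.7]
opening: 0.593
```

Request:
play_rows:
  motion:
    - [[0,0,0],[4,0,0],0.0]
    - [[0,0,0],[8,0,0],0.0]
    - [[0,0,0],[12,0,0],0.0]
    - [[0,0,0],[16,0,0],0.0]
    - [[0,0,0],[20,0,0],0.0]
    - [[0,0,0],[24,0,0],0.0]
    - [[0,0,0],[28,0,0],0.0]
    - [[0,0,0],[28,0,0],0.0]

```text
time_s: 8.9
position: [0.5269, -0.3247, 0.112]
tcp_rot: [[0.001, 0.949, -0.314], [-0.002, -0.314, -0.949], [-1.0, 0.002, 0.001]]
force: [0.5, 0.2, 5.0]
opening: 0.597
```

```bash
python3 go.py
```

```text
t 8.9 pos [ 0.5269 -0.3247  0.112 ] yaw -18.3 j6 -24 F [0.5 0.2 5. ] M [-0.04 -0.01 -0.05] op 0.597
```

Request:
play_rows:
  motion:
    - [[0,0,0],[2,0,0],0.0]
    - [[0,0,0],[4,0,0],0.0]
    - [[0,0,0],[6,0,0],0.0]
    - [[0,0,0],[8,0,0],0.0]
    - [[0,0,0],[10,0,0],0.0]
    - [[0,0,0],[10,0,0],0.0]

```text
time_s: 9.5
position: [0.5268, -0.3246, 0.112]
tcp_rot: [[0.001, 0.881, -0.473], [-0.002, -0.473, -0.881], [-1.0, 0.002, 0.001]]
force: [-0.1, -0.6, 6.1]
opening: 0.589
```

```bash
python3 go.py
```

```text
t 9.5 pos [ 0.5268 -0.3246  0.112 ] yaw -28.3 j6 -14 F [-0.1 -0.6  6.1] M [-0.05  0.08 -0.04] op 0.589
```

Request:
play_rows:
  motion:
    - [[0,0,0],[2,0,0],0.0]
    - [[0,0,0],[4,0,0],0.0]
    - [[0,0,0],[6,0,0],0.0]
    - [[0,0,0],[8,0,0],0.0]
    - [[0,0,0],[8,0,0],0.0]

```text
time_s: 10.0
position: [0.5268, -0.3246, 0.112]
tcp_rot: [[0.001, 0.806, -0.591], [-0.001, -0.591, -0.806], [-1.0, 0.002, 0.0]]
force: [0.8, -0.8, 5.5]
opening: 0.594
```

```bash
python3 go.py
```

```text
t 10.0 pos [ 0.5268 -0.3246  0.112 ] yaw -36.3 j6 -6 F [ 0.8 -0.8  5.5] M [-0.02  0.09 -0.03] op 0.594
```

Request:
play_rows:
  motion:
    - [[0,0,0],[2,0,0],0.0]
    - [[0,0,0],[4,0,0],0.0]
    - [[0,0,0],[4,0,0],0.0]

```text
time_s: 10.3
position: [0.5272, -0.3243, 0.1121]
tcp_rot: [[0.001, 0.766, -0.643], [-0.002, -0.643, -0.766], [-1.0, 0.002, 0.001]]
force: [1.6, -0.3, 6.0]
opening: 0.589
```

```bash
python3 go.py
```

```text
t 10.3 pos [ 0.5272 -0.3243  0.1121] yaw -40.0 j6 -2 F [ 1.6 -0.3  6. ] M [ 0.17 -0.16  0.85] op 0.589
```

Stop reached: the moment rose to 0.85 N m. On to jar 3.

Request:
play_rows:
  motion:
    - [[0,0,0],[0,0,0],0.8]
    - [[0,0,0],[0,0,0],0.8]
    - [[0,0,0],[0,0,0],0.8]
    - [[-20,0,0],[0,0,0],0.8]
    - [[-50,0,0],[0,0,0],0.8]
    - [[-75,0,0],[-8,0,0],0.8]
    - [[-75,0,0],[-16,0,0],0.8]
    - [[-75,0,0],[-24,0,0],0.8]

```text
time_s: 11.1
position: [0.5265, -0.3242, 0.1869]
tcp_rot: [[0.001, 0.961, -0.275], [-0.001, -0.275, -0.961], [-1.0, 0.001, 0.001]]
force: [-0.3, -0.5, -0.9]
opening: 0.797
```

```bash
python3 go.py .4343 -.3073 .109 35
```

```text
t 11.1 pos [ 0.5265 -0.3242  0.1869] yaw -16.0 j6 -26 F [-0.3 -0.5 -0.9] M [-0.01 -0.06  0.03] op 0.797
shift [ 77.8 -93.3   9.1] turn [-51.    0.1  -0. ]
```

Request:
play_rows:
  motion:
    - [[0,-20,2],[-8,0,0],0.8]
    - [[0,-45,5],[-16,0,0],0.8]
    - [[0,-70,7],[-24,0,0],0.8]
    - [[0,-88,9],[-32,0,0],0.8]
    - [[0,-93,9],[-40,0,0],0.8]
    - [[0,-93,9],[-47,0,0],0.8]
    - [[0,-93,9],[-51,0,0],0.8]
    - [[0,-93,9],[-51,0,0],0.8]

```text
time_s: 11.9
position: [0.4341, -0.3063, 0.1857]
tcp_rot: [[-0.001, 0.822, 0.569], [0.001, 0.569, -0.822], [-1.0, -0.0, -0.001]]
force: [0.5, -0.2, 0.6]
opening: 0.8
```

```bash
python3 go.py .4343 -.3073 .109 35
```

```text
t 11.9 pos [ 0.4341 -0.3063  0.1857] yaw 34.7 j6 -82 F [ 0.5 -0.2  0.6] M [ 0.06 -0.09  0.01] op 0.800
shift [76.7 -0.4  1. ] turn [-0.3 -0.1  0. ]
```

Request:
play_rows:
  motion:
    - [[20,0,1],[0,0,0],0.8]
    - [[40,0,1],[0,0,0],0.8]
    - [[60,0,1],[0,0,0],0.8]
    - [[72,0,1],[0,0,0],0.8]
    - [[75.5,0,1],[0,0,0],0.8]
    - [[75.5,0,1],[0,0,0],0.8]
    - [[75.5,0,1],[0,0,0],0.0]
    - [[75.5,0,1],[0,0,0],0.0]

```text
time_s: 12.7
position: [0.4357, -0.3078, 0.1114]
tcp_rot: [[0.001, 0.822, 0.569], [-0.001, 0.569, -0.822], [-1.0, 0.0, 0.002]]
force: [-0.7, 0.4, 0.6]
opening: 0.694
```

Request:
play_rows:
  motion:
    - [[0,0,0],[0,0,0],0.0]
    - [[0,0,0],[0,0,0],0.0]
    - [[0,0,0],[0,0,0],0.0]
    - [[0,0,0],[0,0,0],0.0]

```text
time_s: 13.1
position: [0.4357, -0.3076, 0.1112]
tcp_rot: [[0.001, 0.822, 0.569], [-0.001, 0.569, -0.822], [-1.0, 0.0, 0.002]]
force: [1.2, 1.3, 3.3]
opening: 0.591
```

Request:
play_rows:
  motion:
    - [[0,0,0],[5,0,0],0.0]
    - [[0,0,0],[10,0,0],0.0]
    - [[0,0,0],[15,0,0],0.0]
    - [[0,0,0],[20,0,0],0.0]
    - [[0,0,0],[25,0,0],0.0]
    - [[0,0,0],[30,0,0],0.0]
    - [[0,0,0],[35,0,0],0.0]
    - [[0,0,0],[40,0,0],0.0]

```text
time_s: 13.9
position: [0.4363, -0.3078, 0.1112]
tcp_rot: [[0.002, 0.995, -0.096], [-0.001, -0.096, -0.995], [-1.0, 0.003, 0.001]]
force: [2.1, 0.9, 3.5]
opening: 0.591
```

Request:
play_rows:
  motion:
    - [[0,0,0],[3,0,0],0.0]
    - [[0,0,0],[6,0,0],0.0]
    - [[0,0,0],[9,0,0],0.0]
    - [[0,0,0],[12,0,0],0.0]
    - [[0,0,0],[14,0,0],0.0]
    - [[0,0,0],[16,0,0],0.0]
    - [[0,0,0],[16,0,0],0.0]

```text
time_s: 14.6
position: [0.4364, -0.3078, 0.1113]
tcp_rot: [[0.003, 0.932, -0.364], [-0.002, -0.364, -0.932], [-1.0, 0.003, 0.0]]
force: [2.2, 1.5, 4.8]
opening: 0.59
```

```bash
python3 go.py
```

```text
t 14.6 pos [ 0.4364 -0.3078  0.1113] yaw -21.3 j6 -26 F [2.2 1.5 4.8] M [ 0.18 -0.58  0.03] op 0.590
```

Request:
play_rows:
  motion:
    - [[0,0,0],[2,0,0],0.0]
    - [[0,0,0],[4,0,0],0.0]
    - [[0,0,0],[6,0,0],0.0]
    - [[0,0,0],[6,0,0],0.0]

```text
time_s: 15.0
position: [0.4365, -0.3077, 0.1113]
tcp_rot: [[0.003, 0.889, -0.458], [-0.001, -0.458, -0.889], [-1.0, 0.003, 0.0]]
force: [4.1, 1.8, 5.6]
opening: 0.592
```

```bash
python3 go.py
```

```text
t 15.0 pos [ 0.4365 -0.3077  0.1113] yaw -27.3 j6 -20 F [4.1 1.8 5.6] M [ 0.33 -0.78  0.19] op 0.592
```

Request:
play_rows:
  motion:
    - [[0,0,0],[2,0,0],0.0]
    - [[0,0,0],[4,0,0],0.0]
    - [[0,0,0],[6,0,0],0.0]
    - [[0,0,0],[6,0,0],0.0]

```text
time_s: 15.4
position: [0.4362, -0.3085, 0.1113]
tcp_rot: [[0.002, 0.838, -0.545], [-0.004, -0.545, -0.838], [-1.0, 0.003, 0.002]]
force: [2.3, -0.5, 5.3]
opening: 0.591
```

```bash
python3 go.py
```

```text
t 15.4 pos [ 0.4362 -0.3085  0.1113] yaw -33.0 j6 -14 F [ 2.3 -0.5  5.3] M [-0.06 -0.49  0.87] op 0.591
```

Request:
play_rows:
  motion:
    - [[0,0,0],[2,0,0],0.0]
    - [[0,0,0],[4,0,0],0.0]
    - [[0,0,0],[6,0,0],0.0]
    - [[0,0,0],[6,0,0],0.0]

```text
time_s: 15.8
position: [0.4358, -0.3091, 0.1112]
tcp_rot: [[0.001, 0.776, -0.63], [-0.004, -0.63, -0.776], [-1.0, 0.003, 0.002]]
force: [1.4, -2.9, 5.2]
opening: 0.586
```

```bash
python3 go.py
```

```text
t 15.8 pos [ 0.4358 -0.3091  0.1112] yaw -39.1 j6 -8 F [ 1.4 -2.9  5.2] M [-0.6  -0.17  0.73] op 0.586
```

All three caps are at their stops. I'll release, rise and look.

Request:
play_rows:
  motion:
    - [[0,0,0],[0,0,0],0.8]
    - [[0,0,0],[0,0,0],0.8]
    - [[0,0,0],[0,0,0],0.8]
    - [[-30,0,0],[0,0,0],0.8]
    - [[-75,0,0],[0,0,0],0.8]
    - [[-110,0,0],[8,0,0],1.0]
    - [[-110,0,0],[16,0,0],1.0]
    - [[-110,0,0],[24,0,0],1.0]

```text
time_s: 16.6
position: [0.4349, -0.3068, 0.2214]
tcp_rot: [[0.0, 0.444, -0.896], [0.0, -0.896, -0.444], [-1.0, 0.0, -0.0]]
force: [0.1, 0.1, -0.5]
opening: 0.967
```

```bash
python3 go.py .36 -.2 .2 -84.5
```

```text
t 16.6 pos [ 0.4349 -0.3068  0.2214] yaw -63.6 j6 16 F [ 0.1  0.1 -0.5] M [-0.05 -0.04 -0.  ] op 0.967
shift [  21.4 -128.9   19.7] turn [20.9 -0.  -0. ]
```

Request:
play_rows:
  motion:
    - [[0,-30,5],[6,0,0],1.0]
    - [[0,-60,10],[12,0,0],1.0]
    - [[0,-90,15],[18,0,0],1.0]
    - [[0,-120,18],[21,0,0],1.0]
    - [[0,-129,20],[21,0,0],1.0]
    - [[0,-129,20],[21,0,0],1.0]

```text
time_s: 17.2
position: [0.3583, -0.1997, 0.2203]
tcp_rot: [[-0.001, 0.101, -0.995], [0.002, -0.995, -0.101], [-1.0, -0.002, 0.001]]
force: [-0.1, -0.7, 0.9]
opening: 1.0
```

```bash
cat > caps.py <<'E'
from meas import *
import sys
def run(tag):
    T=cap('top',tag+'T');S=cap('scene',tag+'S')
    for nm,d in(('T',T),('S',S)):
        img=d['img'];hsv=cv2.cvtColor(img,cv2.COLOR_BGR2HSV)
        for c,s,m in comps(mask(img,(50,100,40),(85,255,255)),80):
            p=plane(d,*c,.13)
            if not(.35<p[0]<.7 and -.45<p[1]<.4): continue
            m8=m.astype(np.uint8);h=cv2.convexHull(cv2.findContours(m8,0,1)[0][0])
            f=np.zeros_like(m8);cv2.fillPoly(f,[h],1);yy,xx=np.mgrid[:384,:512]
            w=np.clip(150.-hsv[...,1],0,None)*f
            q=np.array([(w*xx).sum(),(w*yy).sum()])/max(w.sum(),1)
            print(nm,c.round(1),s[4],'stripe',q.round(1))
    return T,S
if __name__=='__main__':
    T,S=run(sys.argv[1]);zoom(S,150,260,80,190,6,sys.argv[1]+'zs');zoom(T,295,375,172,247,8,sys.argv[1]+'zt')
E
python3 caps.py a
```

```text
T [325.5 191.7] 150 stripe [322.8 189.4]
T [351.5 195.8] 156 stripe [349.1 193.2]
T [348.2 221.6] 164 stripe [345.8 219.2]
S [204.4 107.6] 148 stripe [203.7 108.4]
S [181.1 119.6] 162 stripe [180.1 121.4]
S [197. 135.] 185 stripe [195.8 137. ]
```

View pics/azs.png

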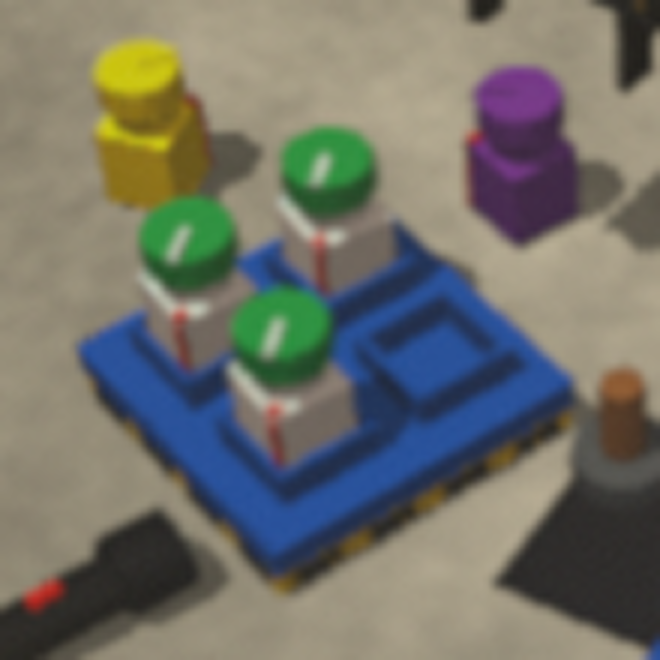

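View pics/azt.png

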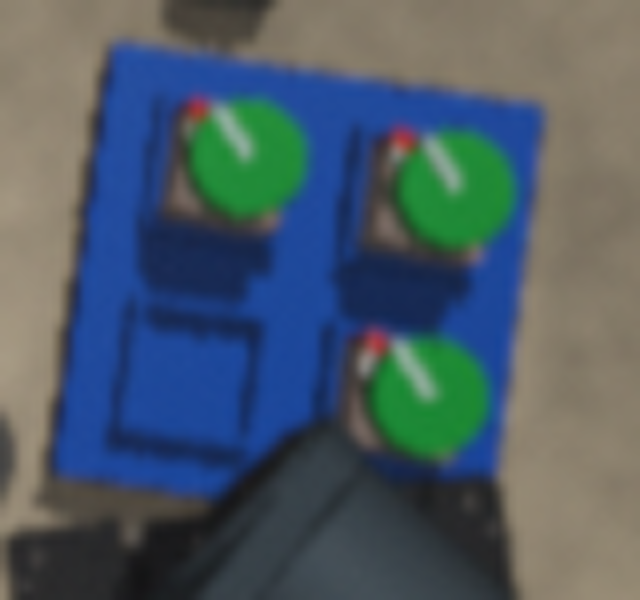

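In both views all three stripes are parallel and point at the dots, so the caps are tight. The weight has been knocked and now stands at the mat's corner (about (620,400) in the zoom). I'll measure it.

```bash
cat > wt.py <<'E'
from meas import *
import sys
def run(tag):
    T=cap('top',tag+'T');S=cap('scene',tag+'S');R={}
    for nm,d in(('T',T),('S',S)):
        for c,s,m in comps(mask(d['img'],(5,100,50),(18,255,255)),10):
            p=plane(d,*c,.06)
            if .3<p[0]<.6 and -.25<p[1]<.3:
                ys,xs=np.nonzero(m);yt=ys.min();print(nm,c.round(1),s,'@.075/.05/.045',plane(d,*c,.075).round(4),plane(d,*c,.05).round(4), 'top',plane(d,xs[ys<=yt+1].mean(),yt,.075).round(4))
    return T,S
if __name__=='__main__':
    T,S=run(sys.argv[1]);zoom(S,210,350,130,230,5,sys.argv[1]+'zs');zoom(T,180,300,180,250,6,sys.argv[1]+'zt')
E
python3 wt.py w1
```

```text
T [289.6 228.4] [286 225   8   8  46] @.075/.05/.045 [ 0.4146 -0.1078  0.075 ] [ 0.4146 -0.11    0.05  ] top [ 0.4268 -0.1084  0.075 ]
S [253.1 148.3] [250 142   7  14  90] @.075/.05/.045 [ 0.4352 -0.0951  0.075 ] [ 0.4179 -0.1111  0.05  ] top [ 0.4145 -0.1142  0.075 ]
```

View pics/w1zs.png

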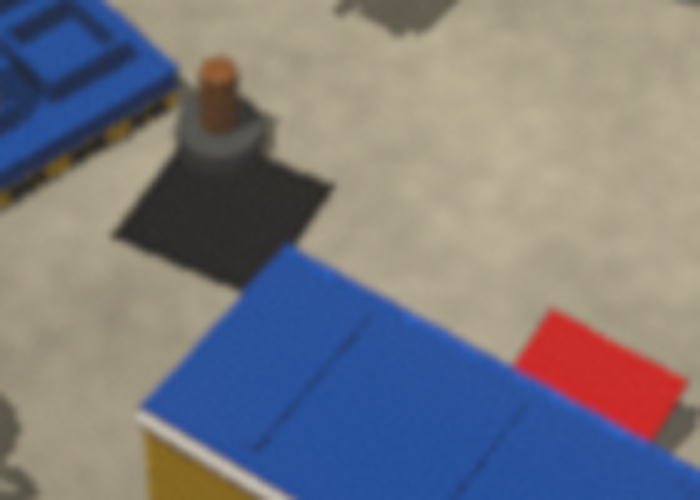

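View pics/w1zt.png

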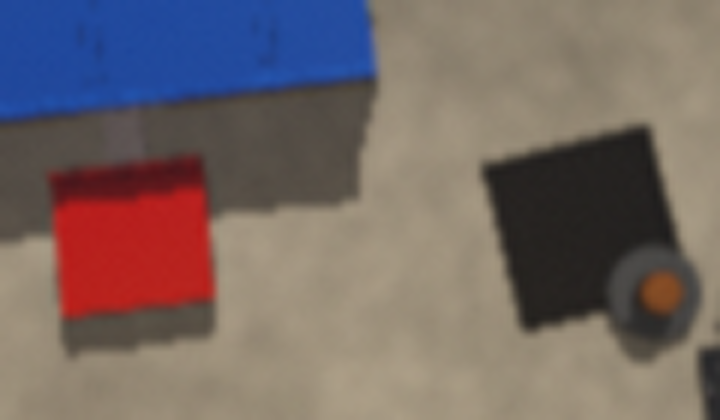

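```bash
python3 go.py .4155 -.110 .13 -30
```

```text
t 17.4 pos [ 0.3605 -0.2026  0.2207] yaw -84.3 j6 39 F [-0.4 -0.7 -0.2] M [-0.01  0.01  0.05] op 1.000
shift [ 90.7 -86.8 -63.8] turn [-54.3  -0.   -0.1]
```

Request:
play_rows:
  motion:
    - [[0,-20,-15],[-8,0,0],0.7]
    - [[10,-40,-30],[-16,0,0],0.7]
    - [[20,-60,-45],[-24,0,0],0.7]
    - [[35,-80,-58],[-32,0,0],0.7]
    - [[55,-87,-64],[-40,0,0],0.7]
    - [[75,-87,-64],[-48,0,0],0.7]
    - [[88,-87,-64],[-54.3,0,0],0.7]
    - [[88,-87,-64],[-54.3,0,0],0.7]

```text
time_s: 18.2
position: [0.4143, -0.1083, 0.1309]
tcp_rot: [[-0.003, 0.866, -0.5], [0.002, -0.5, -0.866], [-1.0, -0.003, 0.0]]
force: [-0.1, 0.3, -0.4]
opening: 0.701
```

```bash
python3 go.py .4155 -.110 .037 -30;python3 wt.py w2
```

```text
t 18.2 pos [ 0.4143 -0.1083  0.1309] yaw -30.0 j6 0 F [-0.1  0.3 -0.4] M [-0.03 -0.07  0.01] op 0.701
shift [93.9  2.2  0.9] turn [-0.   0.   0.2]
S [253.5 148.6] [251 142   6  14  79] @.075/.05/.045 [ 0.4353 -0.0935  0.075 ] [ 0.4179 -0.1093  0.05  ] top [ 0.4131 -0.1126  0.075 ]
```

View pics/w2zs.png

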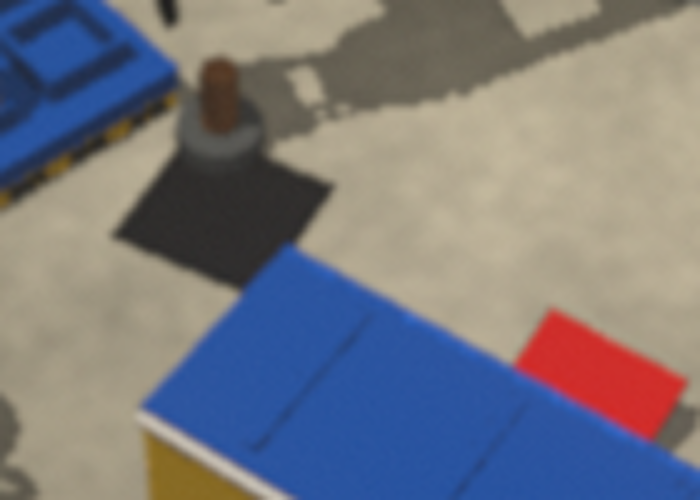

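```bash
python3 - <<'E'
from cam import *
S=cap('scene','s5')
print(proj(S,[.4143,-.1083,.131]),proj(S,[.4155,-.11,.072]),proj(S,[.4155,-.11,.0]))
E
```

```text
[254.18605501 130.43672737] [253.76891672 143.42591146] [254.04326512 158.27473933]
```

View pics/s5.png

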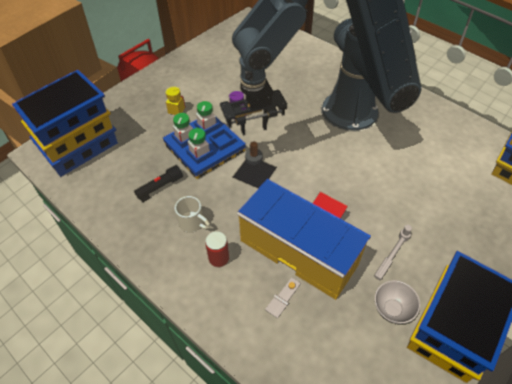

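The gripper is straight above the knob: fingers at about (240,125) and (268,127), knob at (254,148). Descending.

Request:
play_rows:
  motion:
    - [[0,1.5,1],[0,0,0],0.7]
    - [[20,1.5,1],[0,0,0],0.7]
    - [[40,1.5,1],[0,0,0],0.7]
    - [[60,1.5,1],[0,0,0],0.7]
    - [[78,1.5,1],[0,0,0],0.7]
    - [[90,1.5,1],[0,0,0],0.7]
    - [[93,1.5,1],[0,0,0],0.7]
    - [[93,1.5,1],[0,0,0],0.7]

```text
time_s: 19.15
position: [0.4155, -0.1101, 0.0397]
tcp_rot: [[0.0, 0.866, -0.501], [-0.0, -0.501, -0.866], [-1.0, 0.001, 0.0]]
force: [-0.4, -0.9, 0.7]
opening: 0.698
```

Request:
play_rows:
  motion:
    - [[0,0,0],[0,0,0],0.0]
    - [[0,0,0],[0,0,0],0.0]
    - [[0,0,0],[0,0,0],0.0]
    - [[0,0,0],[0,0,0],0.0]
    - [[0,0,0],[0,0,0],0.0]
    - [[0,0,0],[0,0,0],0.0]
    - [[0,0,0],[0,0,0],0.0]

```text
time_s: 19.85
position: [0.4157, -0.11, 0.0397]
tcp_rot: [[0.001, 0.866, -0.5], [-0.001, -0.5, -0.866], [-1.0, 0.001, -0.0]]
force: [1.2, 0.0, 2.3]
opening: 0.292
```

```bash
python3 go.py
```

```text
t 19.9 pos [ 0.4157 -0.11    0.0397] yaw -30.0 j6 0 F [1.2 0.  2.3] M [-0.06 -0.18  0.  ] op 0.292
```

Request:
play_rows:
  motion:
    - [[-10,0,0],[0,0,0],0.0]
    - [[-25,0,0],[0,0,0],0.0]
    - [[-50,0,0],[0,0,0],0.0]
    - [[-75,0,0],[0,0,0],0.0]
    - [[-100,0,0],[0,0,0],0.0]
    - [[-115,0,0],[0,0,0],0.0]
    - [[-120,0,0],[0,0,0],0.0]

```text
time_s: 20.55
position: [0.4148, -0.1095, 0.1609]
tcp_rot: [[0.001, 0.866, -0.5], [-0.001, -0.5, -0.866], [-1.0, 0.001, 0.0]]
force: [-0.6, 0.3, -4.9]
opening: 0.292
```

```bash
python3 go.py .43 .21 .16 -84.5
```

```text
t 20.6 pos [ 0.4148 -0.1095  0.1609] yaw -30.0 j6 0 F [-0.6  0.3 -4.9] M [-0.08 -0.14  0.06] op 0.292
shift [   0.7 -146.6 -284.3] turn [54.5 -0.  -0.1]
```

Request:
play_rows:
  motion:
    - [[0,-10,-20],[4,0,0],0.0]
    - [[0,-30,-58],[11,0,0],0.0]
    - [[0,-50,-98],[18,0,0],0.0]
    - [[0,-70,-138],[26,0,0],0.0]
    - [[0,-90,-178],[34,0,0],0.0]
    - [[0,-110,-215],[42,0,0],0.0]
    - [[0,-128,-248],[49,0,0],0.0]
    - [[0,-138,-268],[53,0,0],0.0]

```text
time_s: 21.35
position: [0.4277, 0.1934, 0.1585]
tcp_rot: [[-0.004, 0.118, -0.993], [-0.0, -0.993, -0.118], [-1.0, -0.0, 0.004]]
force: [1.1, -0.3, -5.7]
opening: 0.291
```

Request:
play_rows:
  motion:
    - [[0,6,-15],[1.5,0,0],0.0]
    - [[0,6,-15],[1.5,0,0],0.0]
    - [[0,6,-15],[1.5,0,0],0.0]

```text
time_s: 21.65
position: [0.4438, 0.1868, 0.1586]
tcp_rot: [[-0.004, 0.096, -0.995], [-0.001, -0.995, -0.096], [-1.0, 0.0, 0.004]]
force: [-0.6, -0.4, -5.9]
opening: 0.291
```

```bash
python3 go.py .439 .2115 .16 -84.5; python3 - <<'E'
from meas import *
S=cap('scene','s6');T=cap('top','t6')
zoom(S,230,390,120,290,4,'s6z');zoom(T,130,290,130,270,5,'t6z')
# bin features in scene: lid corners
hb=mask(S['img'],(105,120,60),(125,255,255))
for c,s,m in comps(hb,1500):
    if 200<c[0]<400:
        k=cv2.findContours(m.astype(np.uint8),0,1)[0][0];a=cv2.approxPolyDP(cv2.convexHull(k),6,True)[:,0]
        for p in a: print(p,plane(S,*p,.147).round(4))
red=mask(S['img'],(170,80,60),(180,255,255))|mask(S['img'],(0,100,60),(4,255,255))
for c,s,m in comps(red,100):
    k=cv2.findContours(m.astype(np.uint8),0,1)[0][0];a=cv2.approxPolyDP(cv2.convexHull(k),3,True)[:,0]
    for p in a: print('r',p,plane(S,*p,.047).round(4),plane(S,*p,.057).round(4))
E
```

```text
t 21.6 pos [0.4438 0.1868 0.1586] yaw -84.5 j6 94 F [-0.6 -0.4 -5.9] M [ 0.    0.08 -0.03] op 0.291
shift [ -1.4 -25.    2.4] turn [ 0.   0.2 -0. ]
[218 120] [ 0.466  -0.2155  0.147 ]
[244 145] [ 0.493  -0.0791  0.147 ]
[195 174] [ 0.6686 -0.108   0.147 ]
[164 137] [ 0.6287 -0.2891  0.147 ]
[239 210] [0.6782 0.0718 0.147 ]
[268 179] [0.5463 0.0609 0.147 ]
[369 237] [0.5226 0.3807 0.147 ]
[343 273] [0.6508 0.3882 0.147 ]
r [148  39] [ 0.226  -0.8914  0.047 ] [ 0.2347 -0.8777  0.057 ]
r [157  58] [ 0.2924 -0.7504  0.047 ] [ 0.3005 -0.738   0.057 ]
r [121  79] [ 0.4742 -0.7543  0.047 ] [ 0.4806 -0.7419  0.057 ]
r [119  56] [ 0.3846 -0.8886  0.047 ] [ 0.3919 -0.8749  0.057 ]
r [319 193] [0.4235 0.1609 0.047 ] [0.4304 0.1647 0.057 ]
r [347 205] [0.405  0.2509 0.047 ] [0.4121 0.2539 0.057 ]
r [340 217] [0.4544 0.2598 0.047 ] [0.461  0.2626 0.057 ]
r [313 202] [0.4626 0.1675 0.047 ] [0.4691 0.1712 0.057 ]
r [222 264] [0.7903 0.1074 0.047 ] [0.7937 0.1117 0.057 ]
r [211 262] [0.8056 0.0807 0.047 ] [0.8089 0.0852 0.057 ]
r [207 247] [0.7796 0.0391 0.047 ] [0.7831 0.0441 0.057 ]
r [226 245] [0.7401 0.0744 0.047 ] [0.744 0.079 0.057]
r [227 257] [0.7657 0.1027 0.047 ] [0.7694 0.107  0.057 ]
```

View pics/s6z.png

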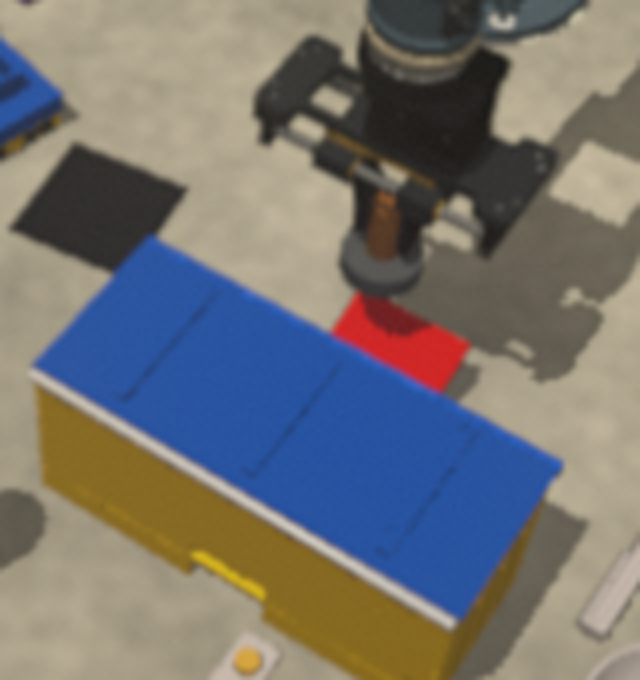

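View pics/t6z.png

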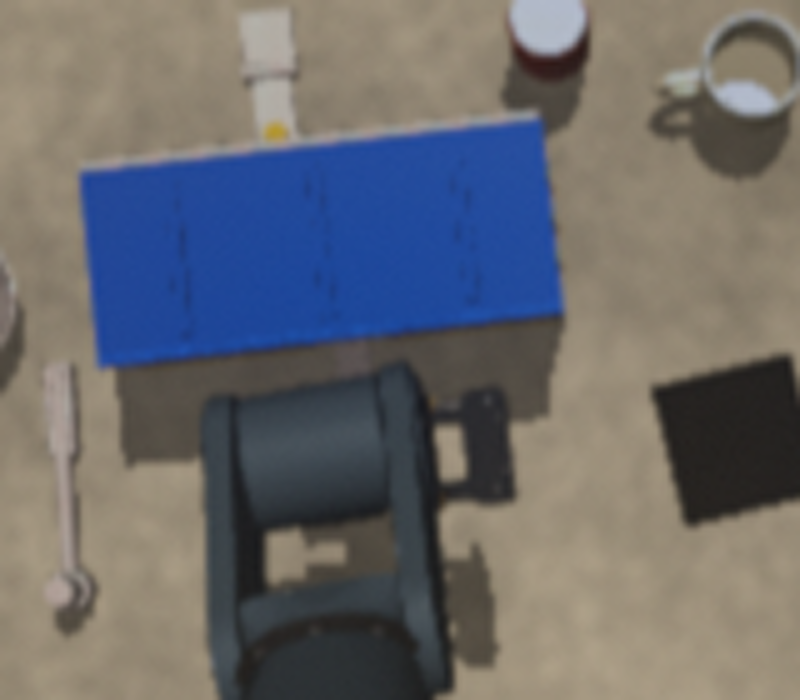

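The gripper holds the weight upright above the pad. It needs 25 mm more towards +y, and then it goes down.

```bash
python3 go.py .4405 .211 .11 -84.5
```

```text
t 21.8 pos [0.4435 0.1864 0.1589] yaw -84.5 j6 94 F [-0.8 -0.9 -5.7] M [ 0.05 -0.01  0.03] op 0.294
shift [ 48.8 -24.7   0.4] turn [-0.   0.2 -0. ]
```

Request:
play_rows:
  motion:
    - [[0,-10,0],[0,0,0],0.0]
    - [[5,-20,0.5],[0,0,0],0.0]
    - [[20,-25,0.5],[0,0,0],0.0]
    - [[35,-25,0.5],[0,0,0],0.0]
    - [[45,-25,0.5],[0,0,0],0.0]
    - [[48,-25,0.5],[0,0,0],0.0]
    - [[48,-25,0.5],[0,0,0],0.0]

```text
time_s: 22.45
position: [0.4421, 0.2122, 0.1111]
tcp_rot: [[-0.001, 0.096, -0.995], [-0.0, -0.995, -0.096], [-1.0, 0.0, 0.001]]
force: [-1.0, -0.0, -5.7]
opening: 0.292
```

```bash
python3 go.py .4405 .211 .055 -84.5
```

```text
t 22.4 pos [0.4421 0.2122 0.1111] yaw -84.5 j6 97 F [-1.  -0.  -5.7] M [ 0.   -0.02 -0.03] op 0.292
shift [56.1  1.   1.6] turn [-0.   0.1 -0. ]
```

Request:
play_rows:
  motion:
    - [[6,1,1.5],[0,0,0],0.0]
    - [[12,1,1.5],[0,0,0],0.0]
    - [[18,1,1.5],[0,0,0],0.0]
    - [[23,1,1.5],[0,0,0],0.0]
    - [[28,1,1.5],[0,0,0],0.0]
    - [[33,1,1.5],[0,0,0],0.0]
    - [[38,1,1.5],[0,0,0],0.0]
    - [[42,1,1.5],[0,0,0],0.0]

```text
time_s: 23.25
position: [0.4409, 0.2109, 0.0691]
tcp_rot: [[-0.0, 0.096, -0.995], [-0.0, -0.995, -0.096], [-1.0, 0.0, 0.0]]
force: [-1.3, -0.7, -3.4]
opening: 0.29
```

```bash
python3 go.py .4405 .211 .055 -84.5; python3 - <<'E'
from meas import *
S=cap('scene','s7')
zoom(S,210,390,90,290,3,'s7z')
E
```

```text
t 23.2 pos [0.4409 0.2109 0.0691] yaw -84.5 j6 97 F [-1.3 -0.7 -3.4] M [-0.01  0.28  0.02] op 0.290
shift [14.1 -0.1  0.4] turn [ 0.  0. -0.]
```

View pics/s7z.png

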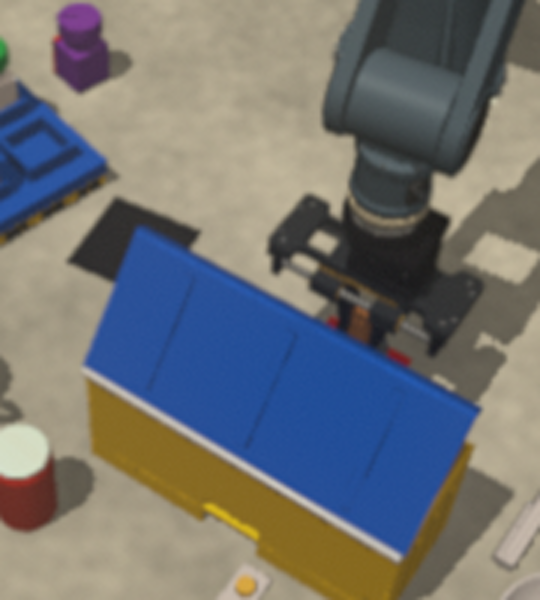

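The lid is rising, so I'll keep pressing slowly.

Request:
play_rows:
  motion:
    - [[3,0,0],[0,0,0],0.0]
    - [[6,0,0],[0,0,0],0.0]
    - [[9,0,0],[0,0,0],0.0]
    - [[11,0,0],[0,0,0],0.0]
    - [[13,0,0],[0,0,0],0.0]
    - [[14,0,0],[0,0,0],0.0]
    - [[14,0,0],[0,0,0],0.0]
    - [[14,0,0],[0,0,0],0.0]

```text
time_s: 24.1
position: [0.4412, 0.211, 0.0556]
tcp_rot: [[0.0, 0.096, -0.995], [0.0, -0.995, -0.096], [-1.0, -0.0, -0.0]]
force: [-0.4, 0.0, -6.1]
opening: 0.287
```

```bash
python3 go.py .4405 .211 .055 -84.5; python3 - <<'E'
from meas import *
S=cap('scene','s8')
zoom(S,210,390,90,290,3,'s8z')
E
```

```text
t 24.1 pos [0.4412 0.211  0.0556] yaw -84.5 j6 97 F [-0.4  0.  -6.1] M [-0.01  0.06 -0.01] op 0.287
shift [ 0.6 -0.1  0.7] turn [ 0. -0.  0.]
```

View pics/s8z.png

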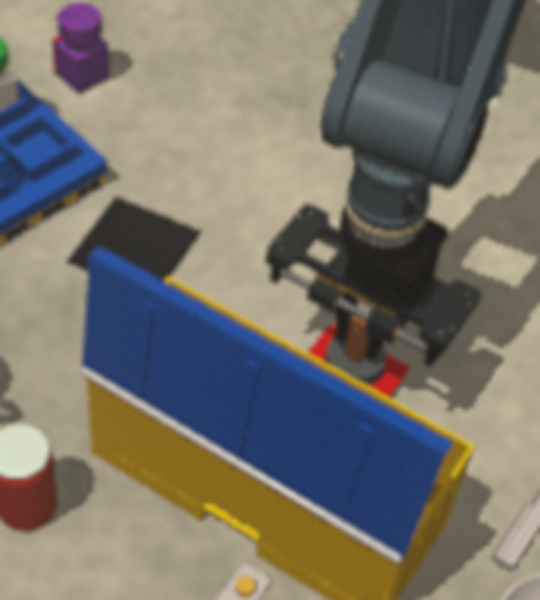

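Request:
play_rows:
  motion:
    - [[1,0,0],[0,0,0],0.0]
    - [[2,0,0],[0,0,0],0.0]
    - [[2.5,0,0],[0,0,0],0.0]
    - [[2.5,0,0],[0,0,0],0.0]
    - [[2.5,0,0],[0,0,0],0.0]

```text
time_s: 24.65
position: [0.441, 0.211, 0.0531]
tcp_rot: [[0.0, 0.096, -0.995], [0.0, -0.995, -0.096], [-1.0, -0.0, -0.0]]
force: [-0.1, -0.0, -4.5]
opening: 0.286
```

```bash
python3 go.py
```

```text
t 24.6 pos [0.441  0.211  0.0531] yaw -84.5 j6 97 F [-0.1 -0.  -4.5] M [-0.02  0.11 -0.05] op 0.286
```

Request:
play_rows:
  motion:
    - [[1,0,0],[0,0,0],0.0]
    - [[2,0,0],[0,0,0],0.0]
    - [[2,0,0],[0,0,0],0.0]
    - [[2,0,0],[0,0,0],0.0]

```text
time_s: 25.05
position: [0.4406, 0.211, 0.0516]
tcp_rot: [[-0.0, 0.096, -0.995], [0.0, -0.995, -0.096], [-1.0, -0.0, 0.0]]
force: [-2.4, 0.9, 3.6]
opening: 0.291
```

```bash
python3 go.py
```

```text
t 25.1 pos [0.4406 0.211  0.0516] yaw -84.5 j6 97 F [-2.4  0.9  3.6] M [0.   0.43 0.05] op 0.291
```

Firm contact: the force changed to +3.6 N. Opening the fingers.

Request:
play_rows:
  motion:
    - [[-1,0,0],[0,0,0],0.29]
    - [[-1,0,0],[0,0,0],0.4]
    - [[-1,0,0],[0,0,0],0.6]
    - [[-1,0,0],[0,0,0],0.6]
    - [[-1,0,0],[0,0,0],0.6]
    - [[-1,0,0],[0,0,0],0.6]

```text
time_s: 25.65
position: [0.4413, 0.2109, 0.052]
tcp_rot: [[0.0, 0.096, -0.995], [0.0, -0.995, -0.096], [-1.0, -0.0, -0.0]]
force: [0.5, 0.7, -0.2]
opening: 0.579
```

Request:
play_rows:
  motion:
    - [[-15,0,0],[0,0,0],0.6]
    - [[-35,0,0],[0,0,0],0.6]
    - [[-65,0,0],[0,0,0],0.6]
    - [[-100,0,0],[0,0,0],0.6]
    - [[-140,0,0],[0,0,0],0.6]
    - [[-180,0,0],[0,0,0],0.7]
    - [[-200,0,0],[0,0,0],0.8]
    - [[-200,0,0],[0,0,0],0.8]

```text
time_s: 26.45
position: [0.4431, 0.2114, 0.2552]
tcp_rot: [[0.008, 0.096, -0.995], [0.002, -0.995, -0.096], [-1.0, -0.001, -0.008]]
force: [0.2, 0.2, -0.3]
opening: 0.764
```

```bash
python3 go.py .435 -.307 .21 -84.5; python3 - <<'E'
from meas import *
S=cap('scene','s9')
zoom(S,210,390,90,290,3,'s9z')
E
```

```text
t 26.4 pos [0.4431 0.2114 0.2552] yaw -84.5 j6 97 F [ 0.2  0.2 -0.3] M [ 0.03  0.   -0.07] op 0.764
shift [ 44.3 515.3  58.2] turn [ 0.  -0.5  0.1]
```

View pics/s9z.png

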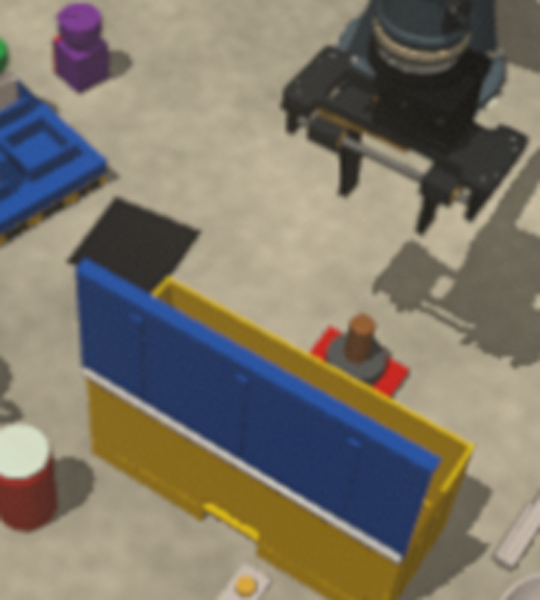

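The lid stands fully up and the weight is alone on the pad at about (360,350). Now the jars.

```bash
python3 go.py .541 -.2318 .2 -99.7
```

```text
t 26.5 pos [0.4416 0.2111 0.2531] yaw -84.5 j6 97 F [ 0.5 -0.3 -0.5] M [-0.01  0.02  0.06] op 0.777
shift [ 53.2 450.4 -56.3] turn [15.2 -0.2  0. ]
```

Request:
play_rows:
  motion:
    - [[0,30,0],[2,0,0],0.8]
    - [[0,75,0],[5,0,0],0.8]
    - [[0,120,0],[9,0,0],0.8]
    - [[0,165,-10],[12,0,0],0.8]
    - [[0,210,-20],[15,0,0],0.8]
    - [[10,255,-30],[15,0,0],0.8]
    - [[20,300,-40],[15,0,0],0.8]
    - [[30,340,-50],[15,0,0],0.8]

```text
time_s: 27.3
position: [0.5224, -0.1245, 0.2194]
tcp_rot: [[-0.004, -0.166, -0.986], [0.002, -0.986, 0.166], [-1.0, -0.001, 0.004]]
force: [0.5, 0.3, -0.0]
opening: 0.797
```

```bash
python3 go.py .541 -.2318 .2 -99.7
```

```text
t 27.3 pos [ 0.5224 -0.1245  0.2194] yaw -99.6 j6 74 F [ 0.5  0.3 -0. ] M [ 0.06 -0.04  0.04] op 0.797
shift [ 19.1 102.7 -36.2] turn [0.1 0.2 0.1]
```

Request:
play_rows:
  motion:
    - [[0,40,-12],[0,0,0],0.8]
    - [[8,75,-26],[0,0,0],0.8]
    - [[16,97,-35],[0,0,0],0.8]
    - [[19,103,-36],[0,0,0],0.8]
    - [[19,103,-36],[0,0,0],0.8]
    - [[19,103,-36],[0,0,0],0.8]

```text
time_s: 27.9
position: [0.5411, -0.2283, 0.2025]
tcp_rot: [[-0.002, -0.164, -0.986], [0.002, -0.986, 0.164], [-1.0, -0.002, 0.002]]
force: [0.7, 0.6, 0.4]
opening: 0.8
```

```bash
python3 go.py .541 -.2318 .110 -99.7; python3 caps.py b
```

```text
t 27.9 pos [ 0.5411 -0.2283  0.2025] yaw -99.4 j6 66 F [0.7 0.6 0.4] M [0.06 0.05 0.08] op 0.800
shift [92.5  3.6 -0.7] turn [0.3 0.1 0.1]
S [181.2 119.6] 164 stripe [179.9 121.3]
S [197.  135.1] 188 stripe [195.5 137.1]
```

Request:
play_rows:
  motion:
    - [[10,2,0],[0,0,0],0.8]
    - [[30,2,0],[0,0,0],0.8]
    - [[50,2,0],[0,0,0],0.8]
    - [[70,2,0],[0,0,0],0.8]
    - [[84,2,0],[0,0,0],0.8]
    - [[91,2,0],[0,0,0],0.8]
    - [[92,2,0],[0,0,0],0.8]
    - [[92,2,0],[0,0,0],0.8]

```text
time_s: 28.8
position: [0.5419, -0.2323, 0.1114]
tcp_rot: [[0.001, -0.165, -0.986], [-0.0, -0.986, 0.165], [-1.0, 0.0, -0.001]]
force: [-0.2, -0.1, 0.1]
opening: 0.797
```

Request:
play_rows:
  motion:
    - [[0,0,0],[0,0,0],0.0]
    - [[0,0,0],[0,0,0],0.0]
    - [[0,0,0],[0,0,0],0.0]
    - [[0,0,0],[0,0,0],0.0]
    - [[0,0,0],[0,0,0],0.0]
    - [[0,0,0],[0,0,0],0.0]

```text
time_s: 29.4
position: [0.5418, -0.2327, 0.1116]
tcp_rot: [[0.001, -0.165, -0.986], [-0.001, -0.986, 0.165], [-1.0, 0.001, -0.001]]
force: [-0.9, -0.8, 3.4]
opening: 0.592
```

```bash
python3 go.py
```

```text
t 29.4 pos [ 0.5418 -0.2327  0.1116] yaw -99.5 j6 65 F [-0.9 -0.8  3.4] M [-0.07  0.12  0.03] op 0.592
```

Request:
play_rows:
  motion:
    - [[-5,0,0],[0,0,0],0.0]
    - [[-15,0,0],[0,0,0],0.0]
    - [[-35,0,0],[0,0,0],0.0]
    - [[-60,0,0],[0,0,0],0.0]
    - [[-90,0,0],[0,0,0],0.0]
    - [[-120,0,0],[0,0,0],0.0]
    - [[-140,0,0],[0,0,0],0.0]
    - [[-145,0,0],[0,0,0],0.0]

```text
time_s: 30.2
position: [0.5426, -0.2324, 0.2591]
tcp_rot: [[0.004, -0.165, -0.986], [-0.002, -0.986, 0.165], [-1.0, 0.001, -0.005]]
force: [0.4, 1.0, -2.6]
opening: 0.589
```

```bash
python3 go.py .5847 .3206 .255 -84.5
```

```text
t 30.2 pos [ 0.5426 -0.2324  0.2591] yaw -99.5 j6 65 F [ 0.4  1.  -2.6] M [ 0.04  0.   -0.02] op 0.589
shift [   3.1 -552.4   49.7] turn [-15.   -0.3  -0.1]
```

Request:
play_rows:
  motion:
    - [[0,-25,2],[-1,0,0],0.0]
    - [[0,-65,6],[-3,0,0],0.0]
    - [[0,-110,10],[-5,0,0],0.0]
    - [[0,-155,14],[-7,0,0],0.0]
    - [[0,-200,18],[-9,0,0],0.0]
    - [[0,-245,22],[-11,0,0],0.0]
    - [[0,-290,26],[-13,0,0],0.0]
    - [[0,-330,30],[-15,0,0],0.0]

```text
time_s: 31.0
position: [0.565, 0.1007, 0.2549]
tcp_rot: [[-0.003, 0.098, -0.995], [0.001, -0.995, -0.098], [-1.0, -0.001, 0.003]]
force: [-0.2, -0.2, -1.5]
opening: 0.588
```

```bash
python3 go.py .5847 .3206 .255 -84.5
```

```text
t 31.0 pos [0.565  0.1007 0.2549] yaw -84.4 j6 83 F [-0.2 -0.2 -1.5] M [ 0.01  0.03 -0.03] op 0.588
shift [  -0.  -216.9  -41.1] turn [0.1 0.2 0.1]
```

Request:
play_rows:
  motion:
    - [[0,-40,-8],[0,0,0],0.0]
    - [[0,-85,-17],[0,0,0],0.0]
    - [[0,-130,-25],[0,0,0],0.0]
    - [[0,-170,-33],[0,0,0],0.0]
    - [[0,-200,-38],[0,0,0],0.0]
    - [[0,-215,-41],[0,0,0],0.0]
    - [[0,-217,-41],[0,0,0],0.0]
    - [[0,-217,-41],[0,0,0],0.0]

```text
time_s: 31.8
position: [0.5858, 0.3172, 0.2552]
tcp_rot: [[-0.002, 0.096, -0.995], [-0.002, -0.995, -0.096], [-1.0, 0.001, 0.002]]
force: [-0.5, 0.3, -2.7]
opening: 0.591
```

```bash
python3 go.py .5847 .3206 .103 -84.5; python3 - <<'E'
from meas import *
S=cap('scene','s10');T=cap('top','t10')
zoom(S,210,410,60,290,3,'s10z');zoom(T,130,290,130,270,5,'t10z')
E
```

```text
t 31.8 pos [0.5858 0.3172 0.2552] yaw -84.5 j6 103 F [-0.5  0.3 -2.7] M [-0.06  0.01 -0.02] op 0.591
shift [152.2  -3.7   0.4] turn [ 0.   0.1 -0.1]
```

View pics/s10z.png

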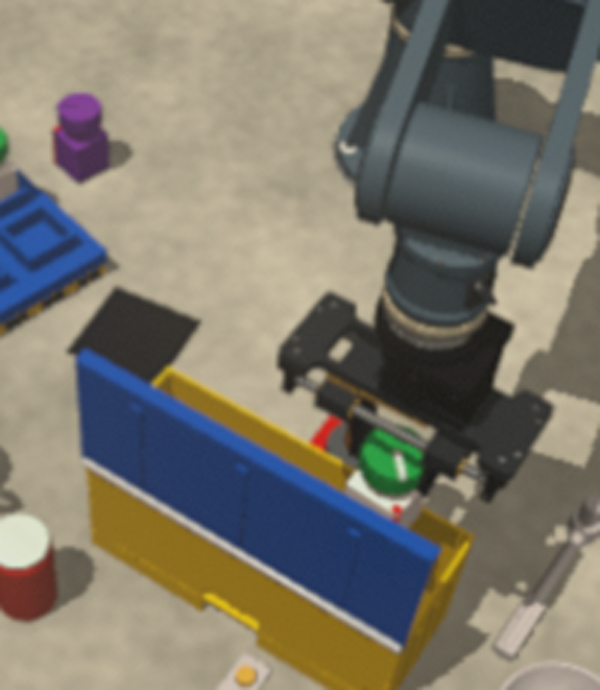

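View pics/t10z.png

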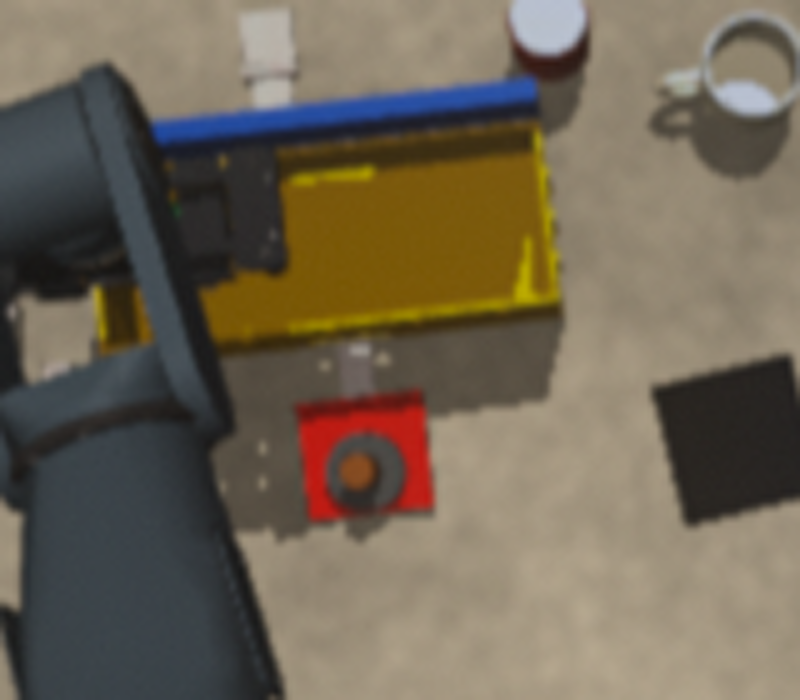

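Request:
play_rows:
  motion:
    - [[15,-1,0],[0,0,0],0.0]
    - [[40,-1,0],[0,0,0],0.0]
    - [[65,-1,0],[0,0,0],0.0]
    - [[90,-1,0],[0,0,0],0.0]
    - [[115,-1,0],[0,0,0],0.0]
    - [[132,-1,0],[0,0,0],0.0]
    - [[142,-1,0],[0,0,0],0.0]
    - [[146,-1,0],[0,0,0],0.0]

```text
time_s: 32.7
position: [0.5861, 0.3177, 0.1092]
tcp_rot: [[-0.002, 0.094, -0.996], [-0.001, -0.996, -0.094], [-1.0, 0.001, 0.002]]
force: [0.9, -0.7, -2.1]
opening: 0.593
```

Request:
play_rows:
  motion:
    - [[2,0,0],[0,0,0],0.0]
    - [[4,0,0],[0,0,0],0.0]
    - [[6,0,0],[0,0,0],0.0]
    - [[6,0,0],[0,0,0],0.0]
    - [[6,0,0],[0,0,0],0.0]

```text
time_s: 33.2
position: [0.5865, 0.3193, 0.1045]
tcp_rot: [[0.001, 0.096, -0.995], [0.0, -0.995, -0.096], [-1.0, -0.0, -0.001]]
force: [-0.7, -0.5, -1.8]
opening: 0.589
```

```bash
python3 go.py .5847 .3206 .1016 -84.5
```

```text
t 33.2 pos [0.5865 0.3193 0.1045] yaw -84.5 j6 103 F [-0.7 -0.5 -1.8] M [ 0.01  0.06 -0.01] op 0.589
shift [ 2.9 -1.5  1.6] turn [ 0. -0.  0.]
```

Request:
play_rows:
  motion:
    - [[1,0,0],[0,0,0],0.0]
    - [[2,0,0],[0,0,0],0.0]
    - [[3,0,0],[0,0,0],0.0]
    - [[3.5,0,0],[0,0,0],0.0]
    - [[3.5,0,0],[0,0,0],0.0]

```text
time_s: 33.7
position: [0.5865, 0.3192, 0.1016]
tcp_rot: [[0.001, 0.096, -0.995], [0.0, -0.995, -0.096], [-1.0, -0.0, -0.001]]
force: [-1.7, -1.4, 5.3]
opening: 0.586
```

```bash
python3 go.py
```

```text
t 33.7 pos [0.5865 0.3192 0.1016] yaw -84.5 j6 103 F [-1.7 -1.4  5.3] M [-0.09  0.32 -0.01] op 0.586
```

Contact at the expected height (TCP 0.1016). Releasing gently and rising.

Request:
play_rows:
  motion:
    - [[0,0,0],[0,0,0],0.65]
    - [[0,0,0],[0,0,0],0.72]
    - [[0,0,0],[0,0,0],0.72]
    - [[0,0,0],[0,0,0],0.72]
    - [[-25,0,0],[0,0,0],0.72]
    - [[-60,0,0],[0,0,0],0.72]
    - [[-105,0,0],[0,0,0],0.72]
    - [[-150,0,0],[0,0,0],0.72]

```text
time_s: 34.5
position: [0.5858, 0.319, 0.2513]
tcp_rot: [[-0.002, 0.096, -0.995], [-0.0, -0.995, -0.096], [-1.0, 0.0, 0.002]]
force: [0.5, 0.8, -0.1]
opening: 0.721
```

```bash
python3 go.py .526 -.3235 .21 -99.7
```

```text
t 34.5 pos [0.5858 0.319  0.2513] yaw -84.5 j6 103 F [ 0.5  0.8 -0.1] M [ 0.04 -0.03  0.04] op 0.721
shift [ 41.7 633.8 121.1] turn [15.2  0.1 -0. ]
```

Request:
play_rows:
  motion:
    - [[0,30,6],[2,0,0],0.8]
    - [[0,75,14],[4,0,0],0.8]
    - [[0,120,23],[6,0,0],0.8]
    - [[0,167,32],[8,0,0],0.8]
    - [[0,214,41],[10,0,0],0.8]
    - [[0,260,50],[12,0,0],0.8]
    - [[0,307,59],[14,0,0],0.8]
    - [[0,350,67],[15.2,0,0],0.8]

```text
time_s: 35.3
position: [0.5527, -0.0377, 0.2506]
tcp_rot: [[0.0, -0.17, -0.985], [-0.0, -0.985, 0.17], [-1.0, 0.0, -0.0]]
force: [0.1, 0.8, 0.7]
opening: 0.8
```

```bash
python3 go.py .526 -.3235 .21 -99.7; python3 - <<'E'
from meas import *
S=cap('scene','s11');zoom(S,210,410,60,290,3,'s11z')
E
```

```text
t 35.3 pos [ 0.5527 -0.0377  0.2506] yaw -99.8 j6 84 F [0.1 0.8 0.7] M [ 0.02 -0.02 -0.01] op 0.800
shift [ 40.6 286.2 -22.2] turn [-0.1 -0.  -0. ]
```

View pics/s11z.png

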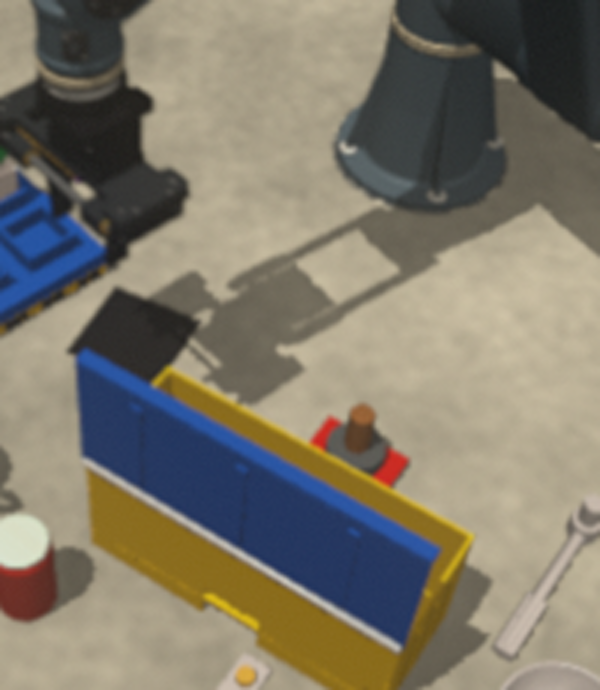

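Request:
play_rows:
  motion:
    - [[0,30,-2],[0,0,0],0.8]
    - [[5,75,-6],[0,0,0],0.8]
    - [[12,120,-9],[0,0,0],0.8]
    - [[20,165,-13],[0,0,0],0.8]
    - [[28,210,-16],[0,0,0],0.8]
    - [[36,250,-20],[0,0,0],0.8]
    - [[40,278,-22],[0,0,0],0.8]
    - [[40,286,-22],[0,0,0],0.8]

```text
time_s: 36.15
position: [0.5262, -0.3243, 0.2095]
tcp_rot: [[-0.0, -0.172, -0.985], [-0.0, -0.985, 0.172], [-1.0, 0.0, 0.0]]
force: [-0.2, -0.1, 0.0]
opening: 0.796
```

Request:
play_rows:
  motion:
    - [[0,0,0],[0,0,0],0.8]
    - [[0,0,0],[0,0,0],0.8]

```text
time_s: 36.35
position: [0.5268, -0.3198, 0.2106]
tcp_rot: [[-0.0, -0.168, -0.986], [0.001, -0.986, 0.168], [-1.0, -0.001, 0.0]]
force: [0.5, 0.9, -1.0]
opening: 0.8
```

```bash
python3 go.py .526 -.3235 .1105 -99.7; python3 - <<'E'
from meas import *
T=cap('top','t12');zoom(T,130,290,130,270,5,'t12z')
E
```

```text
t 36.4 pos [ 0.5268 -0.3198  0.2106] yaw -99.7 j6 58 F [ 0.5  0.9 -1. ] M [ 0.03  0.07 -0.03] op 0.800
shift [1.001e+02 3.900e+00 1.000e-01] turn [0.  0.  0.1]
```

View pics/t12z.png

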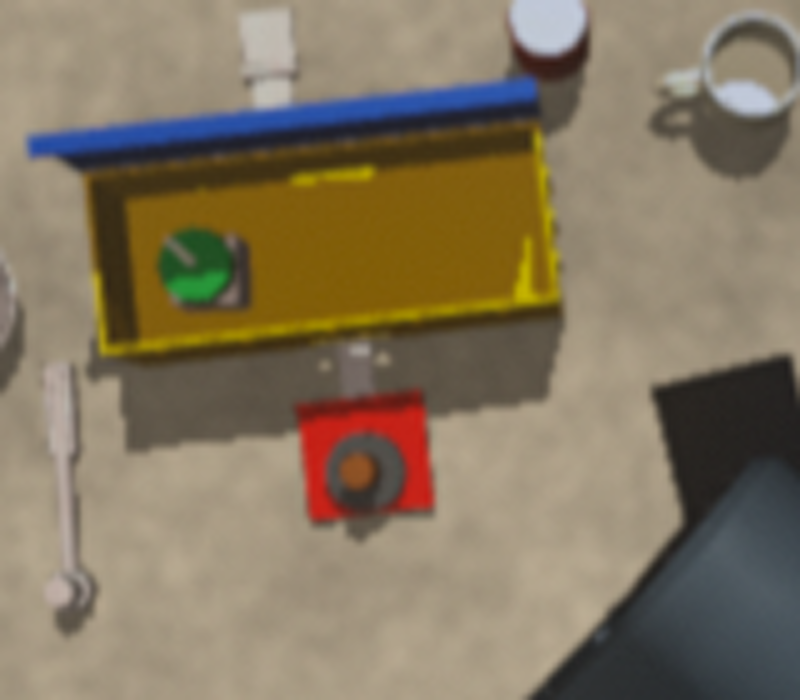

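Jar 1 stands in the bin's +y end (cap at (197,265) in the zoom), clear of the walls. Picking jar 2.

Request:
play_rows:
  motion:
    - [[10,2,0],[0,0,0],0.8]
    - [[30,2,0],[0,0,0],0.8]
    - [[55,2,0],[0,0,0],0.8]
    - [[75,2,0],[0,0,0],0.8]
    - [[91,2,0],[0,0,0],0.8]
    - [[98,2,0],[0,0,0],0.8]
    - [[100,2,0],[0,0,0],0.8]
    - [[100,2,0],[0,0,0],0.8]

```text
time_s: 37.2
position: [0.5267, -0.323, 0.1108]
tcp_rot: [[0.0, -0.168, -0.986], [-0.0, -0.986, 0.168], [-1.0, 0.0, -0.0]]
force: [0.0, -0.2, -0.2]
opening: 0.804
```

Request:
play_rows:
  motion:
    - [[0,0,0],[0,0,0],0.0]
    - [[0,0,0],[0,0,0],0.0]
    - [[0,0,0],[0,0,0],0.0]
    - [[0,0,0],[0,0,0],0.0]
    - [[0,0,0],[0,0,0],0.0]
    - [[0,0,0],[0,0,0],0.0]

```text
time_s: 37.8
position: [0.5266, -0.3238, 0.1112]
tcp_rot: [[0.001, -0.168, -0.986], [-0.001, -0.986, 0.168], [-1.0, 0.001, -0.001]]
force: [-0.0, -0.5, 3.6]
opening: 0.591
```

```bash
python3 go.py
```

```text
t 37.8 pos [ 0.5266 -0.3238  0.1112] yaw -99.7 j6 58 F [-0.  -0.5  3.6] M [-0.03  0.12  0.03] op 0.591
```

Request:
play_rows:
  motion:
    - [[-5,0,0],[0,0,0],0.0]
    - [[-15,0,0],[0,0,0],0.0]
    - [[-35,0,0],[0,0,0],0.0]
    - [[-60,0,0],[0,0,0],0.0]
    - [[-90,0,0],[0,0,0],0.0]
    - [[-120,0,0],[0,0,0],0.0]
    - [[-140,0,0],[0,0,0],0.0]
    - [[-145,0,0],[0,0,0],0.0]

```text
time_s: 38.6
position: [0.5273, -0.3236, 0.2587]
tcp_rot: [[0.004, -0.168, -0.986], [-0.003, -0.986, 0.168], [-1.0, 0.002, -0.004]]
force: [1.3, -1.1, -1.3]
opening: 0.589
```

```bash
python3 go.py .592 .2256 .256 -84.5
```

```text
t 38.6 pos [ 0.5273 -0.3236  0.2587] yaw -99.7 j6 58 F [ 1.3 -1.1 -1.3] M [0.07 0.02 0.03] op 0.589
shift [   1.5 -552.2   28.7] turn [-15.2  -0.2  -0.1]
```

Request:
play_rows:
  motion:
    - [[0,-25,1],[-1,0,0],0.0]
    - [[0,-65,3],[-3,0,0],0.0]
    - [[0,-110,6],[-5,0,0],0.0]
    - [[0,-155,8],[-7,0,0],0.0]
    - [[0,-200,10],[-9,0,0],0.0]
    - [[0,-245,12],[-11,0,0],0.0]
    - [[0,-290,15],[-13,0,0],0.0]
    - [[0,-330,17],[-15.2,0,0],0.0]

```text
time_s: 39.4
position: [0.5637, 0.0076, 0.2544]
tcp_rot: [[-0.004, 0.098, -0.995], [0.001, -0.995, -0.098], [-1.0, -0.002, 0.003]]
force: [0.3, -0.6, -2.5]
opening: 0.59
```

```bash
python3 go.py .592 .2256 .256 -84.5
```

```text
t 39.4 pos [0.5637 0.0076 0.2544] yaw -84.4 j6 74 F [ 0.3 -0.6 -2.5] M [ 0.01 -0.02  0.03] op 0.590
shift [  -1.4 -214.2  -49.5] turn [0.1 0.2 0.1]
```

Request:
play_rows:
  motion:
    - [[0,-40,-9],[0,0,0],0.0]
    - [[0,-85,-20],[0,0,0],0.0]
    - [[0,-130,-30],[0,0,0],0.0]
    - [[0,-170,-40],[0,0,0],0.0]
    - [[0,-198,-46],[0,0,0],0.0]
    - [[0,-212,-49],[0,0,0],0.0]
    - [[0,-213,-49],[0,0,0],0.0]
    - [[0,-213,-49],[0,0,0],0.0]

```text
time_s: 40.2
position: [0.5929, 0.2206, 0.2548]
tcp_rot: [[-0.002, 0.096, -0.995], [-0.001, -0.995, -0.096], [-1.0, 0.001, 0.002]]
force: [-1.0, -0.9, -0.9]
opening: 0.593
```

```bash
python3 go.py .592 .2256 .1035 -84.5
```

```text
t 40.2 pos [0.5929 0.2206 0.2548] yaw -84.5 j6 95 F [-1.  -0.9 -0.9] M [ 0.01  0.04 -0.  ] op 0.593
shift [151.3  -5.2   0. ] turn [-0.   0.1 -0.1]
```

Request:
play_rows:
  motion:
    - [[15,-1,0],[0,0,0],0.0]
    - [[40,-1,0],[0,0,0],0.0]
    - [[65,-1,0],[0,0,0],0.0]
    - [[90,-1,0],[0,0,0],0.0]
    - [[115,-1,0],[0,0,0],0.0]
    - [[132,-1,0],[0,0,0],0.0]
    - [[142,-1,0],[0,0,0],0.0]
    - [[148,-1,0],[0,0,0],0.0]

```text
time_s: 41.0
position: [0.5933, 0.221, 0.1068]
tcp_rot: [[-0.001, 0.094, -0.996], [-0.001, -0.996, -0.094], [-1.0, 0.0, 0.001]]
force: [0.4, -0.3, -1.8]
opening: 0.592
```

Request:
play_rows:
  motion:
    - [[1,0,0],[0,0,0],0.0]
    - [[2,0,0],[0,0,0],0.0]
    - [[3,0,0],[0,0,0],0.0]
    - [[4,0,0],[0,0,0],0.0]
    - [[5,0,0],[0,0,0],0.0]
    - [[5,0,0],[0,0,0],0.0]

```text
time_s: 41.6
position: [0.5934, 0.2227, 0.1027]
tcp_rot: [[0.0, 0.096, -0.995], [0.0, -0.995, -0.096], [-1.0, -0.0, -0.0]]
force: [0.3, 0.1, -1.5]
opening: 0.589
```

```bash
python3 go.py
```

```text
t 41.6 pos [0.5934 0.2227 0.1027] yaw -84.5 j6 95 F [ 0.3  0.1 -1.5] M [ 0.04  0.03 -0.01] op 0.589
```

Request:
play_rows:
  motion:
    - [[1,0,0],[0,0,0],0.0]
    - [[2,0,0],[0,0,0],0.0]
    - [[2.3,0,0],[0,0,0],0.0]
    - [[2.3,0,0],[0,0,0],0.0]

```text
time_s: 42.0
position: [0.5936, 0.2226, 0.1012]
tcp_rot: [[0.001, 0.096, -0.995], [0.0, -0.995, -0.096], [-1.0, 0.0, -0.001]]
force: [-2.2, -1.7, 5.6]
opening: 0.588
```

Request:
play_rows:
  motion:
    - [[0,0,0],[0,0,0],0.65]
    - [[0,0,0],[0,0,0],0.72]
    - [[0,0,0],[0,0,0],0.72]
    - [[0,0,0],[0,0,0],0.72]
    - [[-25,0,0],[0,0,0],0.72]
    - [[-60,0,0],[0,0,0],0.72]
    - [[-105,0,0],[0,0,0],0.72]
    - [[-150,0,0],[0,0,0],0.72]

```text
time_s: 42.8
position: [0.5929, 0.2225, 0.251]
tcp_rot: [[-0.002, 0.096, -0.995], [-0.0, -0.995, -0.096], [-1.0, 0.0, 0.002]]
force: [0.2, -0.2, -0.4]
opening: 0.716
```

```bash
python3 go.py .4355 -.3075 .21 -99.7
```

```text
t 42.8 pos [0.5929 0.2225 0.251 ] yaw -84.5 j6 95 F [ 0.2 -0.2 -0.4] M [-0.02 -0.11  0.03] op 0.716
shift [ 41.4 512.5 207.4] turn [15.2  0.1 -0. ]
```

Request:
play_rows:
  motion:
    - [[0,25,10],[2,0,0],0.8]
    - [[0,67,27],[4,0,0],0.8]
    - [[0,110,45],[6,0,0],0.8]
    - [[0,153,62],[8,0,0],0.8]
    - [[0,196,80],[10,0,0],0.8]
    - [[0,240,97],[12,0,0],0.8]
    - [[0,283,115],[14,0,0],0.8]
    - [[0,322,131],[15.2,0,0],0.8]

```text
time_s: 43.6
position: [0.4931, -0.1124, 0.2503]
tcp_rot: [[0.0, -0.17, -0.985], [-0.0, -0.985, 0.17], [-1.0, 0.0, -0.0]]
force: [-0.1, -0.2, 0.8]
opening: 0.803
```

```bash
python3 go.py .4355 -.3075 .21 -99.7
```

```text
t 43.6 pos [ 0.4931 -0.1124  0.2503] yaw -99.8 j6 74 F [-0.1 -0.2  0.8] M [0.   0.01 0.04] op 0.803
shift [ 40.3 202.1  23.6] turn [-0.1 -0.  -0. ]
```

Request:
play_rows:
  motion:
    - [[0,30,3],[0,0,0],0.8]
    - [[5,70,8],[0,0,0],0.8]
    - [[12,112,13],[0,0,0],0.8]
    - [[22,155,18],[0,0,0],0.8]
    - [[32,188,22],[0,0,0],0.8]
    - [[39,203,23.5],[0,0,0],0.8]
    - [[40,204,23.5],[0,0,0],0.8]
    - [[40,204,23.5],[0,0,0],0.8]

```text
time_s: 44.4
position: [0.4363, -0.3065, 0.2099]
tcp_rot: [[-0.001, -0.169, -0.986], [0.002, -0.986, 0.169], [-1.0, -0.002, 0.001]]
force: [-0.3, -0.1, -0.1]
opening: 0.8
```

Request:
play_rows:
  motion:
    - [[0,0,0],[0,0,0],0.8]
    - [[0,0,0],[0,0,0],0.8]

```text
time_s: 44.6
position: [0.437, -0.3062, 0.2107]
tcp_rot: [[0.001, -0.166, -0.986], [-0.0, -0.986, 0.166], [-1.0, 0.0, -0.001]]
force: [0.3, -0.3, 0.2]
opening: 0.805
```

```bash
python3 go.py .4355 -.3075 .1105 -99.7
```

```text
t 44.6 pos [ 0.437  -0.3062  0.2107] yaw -99.6 j6 53 F [ 0.3 -0.3  0.2] M [ 0.05 -0.   -0.04] op 0.805
shift [100.2   1.5   1.3] turn [ 0.1 -0.  -0. ]
```

Request:
play_rows:
  motion:
    - [[10,1,1],[0,0,0],0.8]
    - [[30,1,1],[0,0,0],0.8]
    - [[55,1,1],[0,0,0],0.8]
    - [[75,1,1],[0,0,0],0.8]
    - [[91,1,1],[0,0,0],0.8]
    - [[98,1,1],[0,0,0],0.8]
    - [[100,1,1],[0,0,0],0.8]
    - [[100,1,1],[0,0,0],0.8]

```text
time_s: 45.4
position: [0.4354, -0.3084, 0.1103]
tcp_rot: [[0.0, -0.168, -0.986], [-0.0, -0.986, 0.168], [-1.0, 0.0, -0.0]]
force: [0.4, 0.4, -0.1]
opening: 0.799
```

Request:
play_rows:
  motion:
    - [[0,0,0],[0,0,0],0.0]
    - [[0,0,0],[0,0,0],0.0]
    - [[0,0,0],[0,0,0],0.0]
    - [[0,0,0],[0,0,0],0.0]
    - [[0,0,0],[0,0,0],0.0]
    - [[0,0,0],[0,0,0],0.0]

```text
time_s: 46.0
position: [0.4355, -0.3085, 0.1108]
tcp_rot: [[0.001, -0.168, -0.986], [-0.001, -0.986, 0.168], [-1.0, 0.0, -0.001]]
force: [-1.3, 1.4, 4.2]
opening: 0.587
```

```bash
python3 go.py
```

```text
t 46.0 pos [ 0.4355 -0.3085  0.1108] yaw -99.7 j6 52 F [-1.3  1.4  4.2] M [ 0.2  -0.01  0.  ] op 0.587
```

Request:
play_rows:
  motion:
    - [[-5,0,0],[0,0,0],0.0]
    - [[-15,0,0],[0,0,0],0.0]
    - [[-35,0,0],[0,0,0],0.0]
    - [[-60,0,0],[0,0,0],0.0]
    - [[-90,0,0],[0,0,0],0.0]
    - [[-120,0,0],[0,0,0],0.0]
    - [[-140,0,0],[0,0,0],0.0]
    - [[-145,0,0],[0,0,0],0.0]

```text
time_s: 46.8
position: [0.436, -0.3092, 0.258]
tcp_rot: [[0.003, -0.168, -0.986], [-0.004, -0.986, 0.168], [-1.0, 0.003, -0.004]]
force: [-0.5, -0.1, -2.0]
opening: 0.591
```

```bash
python3 go.py .601 .131 .256 -84.5; python3 - <<'E'
from meas import *
T=cap('top','t13');zoom(T,130,290,130,270,5,'t13z')
E
```

```text
t 46.8 pos [ 0.436  -0.3092  0.258 ] yaw -99.7 j6 52 F [-0.5 -0.1 -2. ] M [-0.02  0.    0.  ] op 0.591
shift [   1.  -461.7  -88.5] turn [-15.2  -0.2  -0.2]
```

View pics/t13z.png

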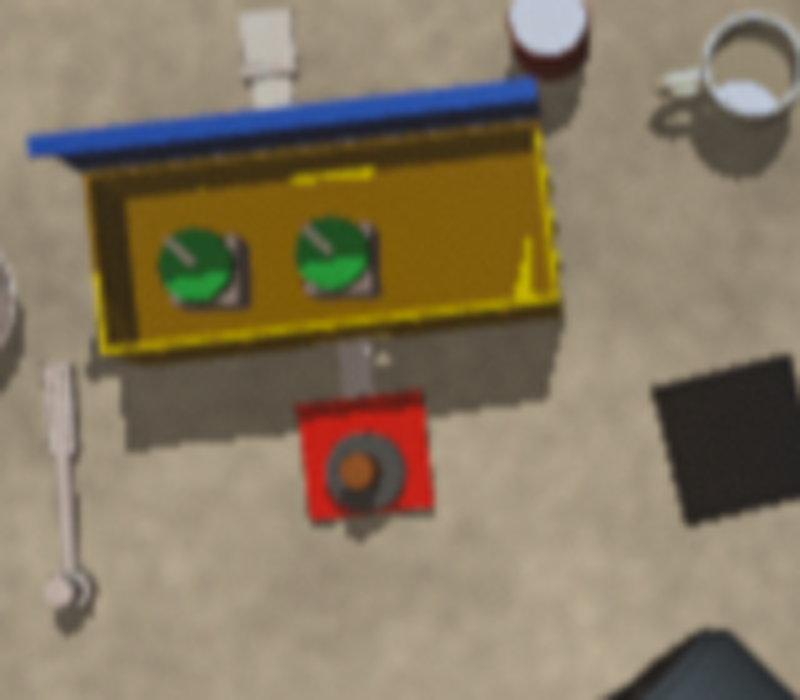

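Jars 1 and 2 stand in the bin (caps at (197,265) and (333,255)). The lid is still up and jar 3 is in the grip.

Request:
play_rows:
  motion:
    - [[0,-20,-4],[-1,0,0],0.0]
    - [[0,-55,-10],[-3,0,0],0.0]
    - [[0,-95,-18],[-5,0,0],0.0]
    - [[0,-135,-26],[-7,0,0],0.0]
    - [[0,-175,-34],[-9,0,0],0.0]
    - [[0,-215,-41],[-11,0,0],0.0]
    - [[0,-255,-49],[-13,0,0],0.0]
    - [[0,-285,-55],[-15.2,0,0],0.0]

```text
time_s: 47.65
position: [0.5366, -0.0341, 0.2535]
tcp_rot: [[-0.004, 0.099, -0.995], [0.002, -0.995, -0.099], [-1.0, -0.002, 0.004]]
force: [0.7, 0.6, -1.9]
opening: 0.594
```

```bash
python3 go.py .601 .131 .256 -84.5
```

```text
t 47.6 pos [ 0.5366 -0.0341  0.2535] yaw -84.3 j6 69 F [ 0.7  0.6 -1.9] M [-0.05  0.07  0.03] op 0.594
shift [  -2.4 -157.9  -80.4] turn [0.2 0.2 0.1]
```

Request:
play_rows:
  motion:
    - [[-1,-30,-15],[0,0,0],0.0]
    - [[-1,-65,-33],[0,0,0],0.0]
    - [[-1,-100,-50],[0,0,0],0.0]
    - [[-1,-130,-66],[0,0,0],0.0]
    - [[-1,-150,-76],[0,0,0],0.0]
    - [[-1,-156,-79],[0,0,0],0.0]
    - [[-1,-156,-79],[0,0,0],0.0]
    - [[-1,-156,-79],[0,0,0],0.0]

```text
time_s: 48.45
position: [0.6002, 0.1251, 0.2553]
tcp_rot: [[-0.003, 0.095, -0.995], [-0.001, -0.995, -0.095], [-1.0, 0.001, 0.003]]
force: [0.2, 0.0, -2.0]
opening: 0.591
```

```bash
python3 go.py .601 .131 .103 -84.5
```

```text
t 48.5 pos [0.6002 0.1251 0.2553] yaw -84.5 j6 86 F [ 0.2  0.  -2. ] M [-0.    0.02  0.02] op 0.591
shift [152.3  -5.9  -1.8] turn [-0.   0.2 -0. ]
```

Request:
play_rows:
  motion:
    - [[10,-4,-1],[0,0,0],0.0]
    - [[35,-4,-1],[0,0,0],0.0]
    - [[65,-4,-1],[0,0,0],0.0]
    - [[90,-4,-1],[0,0,0],0.0]
    - [[115,-4,-1],[0,0,0],0.0]
    - [[132,-4,-1],[0,0,0],0.0]
    - [[142,-4,-1],[0,0,0],0.0]
    - [[148,-4,-1],[0,0,0],0.0]

```text
time_s: 49.25
position: [0.6012, 0.1295, 0.1071]
tcp_rot: [[-0.002, 0.095, -0.995], [-0.0, -0.995, -0.095], [-1.0, -0.0, 0.002]]
force: [-0.2, 0.4, -2.2]
opening: 0.593
```

Request:
play_rows:
  motion:
    - [[1,0,0],[0,0,0],0.0]
    - [[2,0,0],[0,0,0],0.0]
    - [[3,0,0],[0,0,0],0.0]
    - [[4,0,0],[0,0,0],0.0]
    - [[5,0,0],[0,0,0],0.0]
    - [[6,0,0],[0,0,0],0.0]
    - [[6,0,0],[0,0,0],0.0]

```text
time_s: 49.95
position: [0.6017, 0.1302, 0.1022]
tcp_rot: [[-0.0, 0.096, -0.995], [0.0, -0.995, -0.096], [-1.0, -0.0, 0.0]]
force: [-0.4, 0.1, -1.7]
opening: 0.589
```

```bash
python3 go.py
```

```text
t 50.0 pos [0.6017 0.1302 0.1022] yaw -84.5 j6 86 F [-0.4  0.1 -1.7] M [ 0.07 -0.02  0.  ] op 0.589
```

Request:
play_rows:
  motion:
    - [[1,0,0],[0,0,0],0.0]
    - [[2,0,0],[0,0,0],0.0]
    - [[2.3,0,0],[0,0,0],0.0]
    - [[2.3,0,0],[0,0,0],0.0]

```text
time_s: 50.35
position: [0.602, 0.1304, 0.1008]
tcp_rot: [[0.001, 0.096, -0.995], [0.0, -0.995, -0.096], [-1.0, -0.0, -0.001]]
force: [-2.6, 0.9, 5.3]
opening: 0.588
```

Request:
play_rows:
  motion:
    - [[0,0,0],[0,0,0],0.65]
    - [[0,0,0],[0,0,0],0.72]
    - [[0,0,0],[0,0,0],0.72]
    - [[0,0,0],[0,0,0],0.72]
    - [[-25,0,0],[0,0,0],0.72]
    - [[-60,0,0],[0,0,0],0.72]
    - [[-105,0,0],[0,0,0],0.72]
    - [[-150,0,0],[0,0,0],0.72]

```text
time_s: 51.15
position: [0.6012, 0.1301, 0.2508]
tcp_rot: [[-0.002, 0.096, -0.995], [-0.0, -0.995, -0.096], [-1.0, -0.0, 0.002]]
force: [0.4, 0.5, 0.4]
opening: 0.722
```

```bash
python3 go.py .43 .07 .22 -84.5
```

```text
t 51.1 pos [0.6012 0.1301 0.2508] yaw -84.5 j6 86 F [0.4 0.5 0.4] M [ 0.01 -0.06 -0.01] op 0.722
shift [ 31.1  43.4 176.2] turn [-0.   0.1  0. ]
```

Request:
play_rows:
  motion:
    - [[0,25,20],[0,0,0],0.6]
    - [[0,60,50],[0,0,0],0.6]
    - [[0,95,80],[0,0,0],0.6]
    - [[0,130,110],[0,0,0],0.6]
    - [[0,165,140],[0,0,0],0.6]
    - [[0,190,165],[0,0,0],0.6]
    - [[0,200,175],[0,0,0],0.6]
    - [[0,200,175],[0,0,0],0.6]

```text
time_s: 51.95
position: [0.4456, -0.087, 0.25]
tcp_rot: [[-0.0, 0.092, -0.996], [-0.0, -0.996, -0.092], [-1.0, 0.0, 0.0]]
force: [-0.7, 0.8, 1.2]
opening: 0.597
```

```bash
python3 wt.py w5;  python3 - <<'E'
from meas import *
T=cap('top','t14');zoom(T,130,290,130,270,5,'t14z')
S=cap('scene','s14');zoom(S,210,410,60,290,3,'s14z')
E
python3 go.py .4405 .211 .13 -84.5
```

```text
T [177.5 186. ] [172 177   8  15  21] @.075/.05/.045 [0.5776 0.2952 0.075 ] [0.5801 0.2994 0.05  ] top [0.6105 0.295  0.075 ]
T [205.  181.5] [205 177   1  10  10] @.075/.05/.045 [0.5918 0.1954 0.075 ] [0.5946 0.198  0.05  ] top [0.6083 0.1951 0.075 ]
T [200.  188.9] [195 188  11   2  11] @.075/.05/.045 [0.5651 0.2139 0.075 ] [0.5675 0.2168 0.05  ] top [0.5685 0.2138 0.075 ]
T [212.  210.3] [205 207  11  11  19] @.075/.05/.045 [0.4865 0.1715 0.075 ] [0.4877 0.1737 0.05  ] top [0.4985 0.1804 0.075 ]
T [201.2 223.9] [198 220   8   8  49] @.075/.05/.045 [0.4381 0.211  0.075 ] [0.4385 0.2139 0.05  ] top [0.4522 0.2117 0.075 ]
T [204.8 232.2] [198 231  15   3  17] @.075/.05/.045 [0.4081 0.1985 0.075 ] [0.408  0.2012 0.05  ] top [0.4122 0.1925 0.075 ]
S [329.6 202.4] [325 195  10  16 114] @.075/.05/.045 [0.4503 0.2152 0.075 ] [0.4333 0.2068 0.05  ] top [0.4271 0.2009 0.075 ]
S [315.4 207.7] [313 204   6   7  13] @.075/.05/.045 [0.4926 0.1953 0.075 ] [0.4766 0.1864 0.05  ] top [0.4837 0.1855 0.075 ]
S [338.2 220.1] [334 218  10   5  14] @.075/.05/.045 [0.4848 0.2699 0.075 ] [0.4687 0.2629 0.05  ] top [0.4802 0.2646 0.075 ]
t 52.1 pos [ 0.4474 -0.0851  0.25  ] yaw -84.4 j6 60 F [-0.5  0.2  0.1] M [ 0.07 -0.01 -0.06] op 0.604
shift [ 120.  -295.4  -21.7] turn [ 0.1 -0.   0. ]
```

View pics/t14z.png

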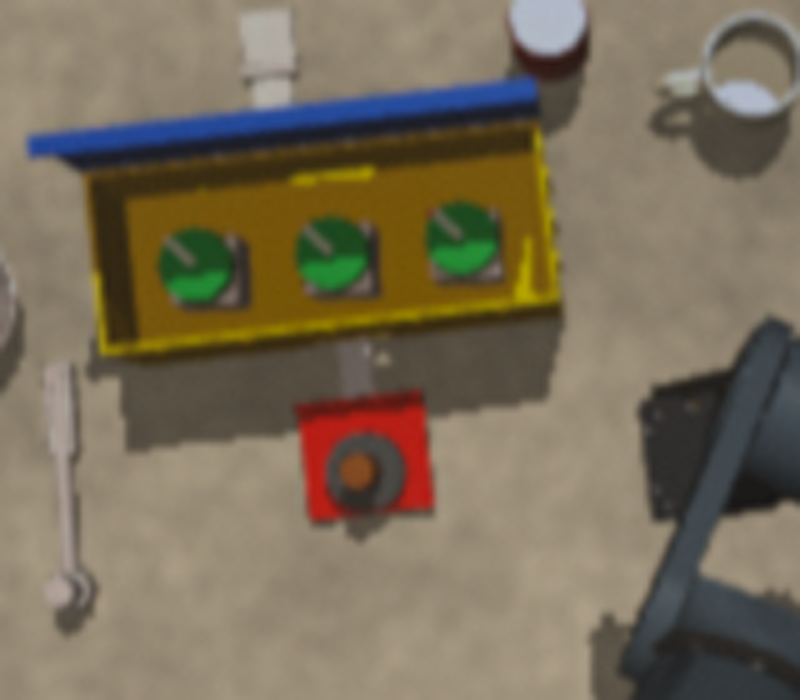

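View pics/s14z.png

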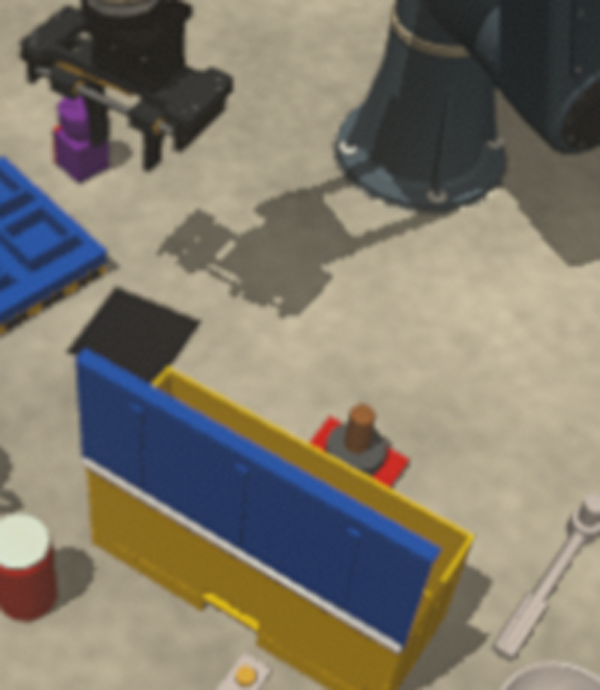

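All three jars stand side by side and upright, with their stripes pointing at the dotted corners. The weight is unmoved at (.439,.211). Fetching it.

Request:
play_rows:
  motion:
    - [[0,-25,-2],[0,0,0],0.6]
    - [[0,-65,-5],[0,0,0],0.6]
    - [[0,-110,-8],[0,0,0],0.6]
    - [[0,-155,-11],[0,0,0],0.6]
    - [[0,-200,-14],[0,0,0],0.6]
    - [[20,-245,-18],[0,0,0],0.6]
    - [[50,-280,-21],[0,0,0],0.6]
    - [[70,-294,-21.5],[0,0,0],0.6]

```text
time_s: 52.95
position: [0.4391, 0.2132, 0.1786]
tcp_rot: [[-0.0, 0.101, -0.995], [0.001, -0.995, -0.101], [-1.0, -0.001, 0.0]]
force: [0.1, 0.6, 0.2]
opening: 0.6
```

Request:
play_rows:
  motion:
    - [[0,0,0],[0,0,0],0.6]
    - [[0,0,0],[0,0,0],0.6]
    - [[0,0,0],[0,0,0],0.6]

```text
time_s: 53.25
position: [0.4408, 0.2089, 0.1808]
tcp_rot: [[0.002, 0.096, -0.995], [0.0, -0.995, -0.096], [-1.0, -0.0, -0.002]]
force: [-0.3, -0.1, -0.2]
opening: 0.602
```

```bash
python3 go.py .4405 .211 .055 -84.5
```

```text
t 53.2 pos [0.4408 0.2089 0.1808] yaw -84.5 j6 97 F [-0.3 -0.1 -0.2] M [ 0.03  0.02 -0.04] op 0.602
shift [125.8  -2.1   0.4] turn [-0.  -0.1  0. ]
```

Request:
play_rows:
  motion:
    - [[15,-2,0],[0,0,0],0.6]
    - [[40,-2,0],[0,0,0],0.6]
    - [[65,-2,0],[0,0,0],0.6]
    - [[88,-2,0],[0,0,0],0.6]
    - [[108,-2,0],[0,0,0],0.6]
    - [[120,-2,0],[0,0,0],0.6]
    - [[125,-2,0],[0,0,0],0.6]
    - [[125,-2,0],[0,0,0],0.6]

```text
time_s: 54.05
position: [0.4403, 0.2107, 0.0551]
tcp_rot: [[0.0, 0.095, -0.995], [0.0, -0.995, -0.095], [-1.0, -0.0, -0.0]]
force: [0.0, 0.2, 0.4]
opening: 0.602
```

Request:
play_rows:
  motion:
    - [[0,0,0],[0,0,0],0.0]
    - [[0,0,0],[0,0,0],0.0]
    - [[0,0,0],[0,0,0],0.0]
    - [[0,0,0],[0,0,0],0.0]
    - [[0,0,0],[0,0,0],0.0]
    - [[0,0,0],[0,0,0],0.0]
    - [[0,0,0],[0,0,0],0.0]

```text
time_s: 54.75
position: [0.4399, 0.2111, 0.0551]
tcp_rot: [[0.0, 0.096, -0.995], [0.0, -0.995, -0.096], [-1.0, -0.0, -0.0]]
force: [-0.5, 0.1, 1.9]
opening: 0.287
```

```bash
python3 go.py
```

```text
t 54.8 pos [0.4399 0.2111 0.0551] yaw -84.5 j6 97 F [-0.5  0.1  1.9] M [0.01 0.03 0.03] op 0.287
```

Request:
play_rows:
  motion:
    - [[-6,0,0],[0,0,0],0.0]
    - [[-12,0,0],[0,0,0],0.0]
    - [[-20,0,0],[0,0,0],0.0]
    - [[-30,0,0],[0,0,0],0.0]
    - [[-45,0,0],[0,0,0],0.0]
    - [[-65,0,0],[0,0,0],0.0]
    - [[-90,0,0],[0,0,0],0.0]
    - [[-105,0,0],[0,0,0],0.0]

```text
time_s: 55.55
position: [0.4401, 0.2111, 0.1621]
tcp_rot: [[0.002, 0.096, -0.995], [0.001, -0.995, -0.096], [-1.0, -0.0, -0.002]]
force: [-0.1, 0.4, -6.4]
opening: 0.291
```

```bash
python3 go.py .4574 -.0678 .16 -30; python3 - <<'E'
from meas import *
S=cap('scene','s15');zoom(S,210,410,60,290,3,'s15z')
# mat from pristine view w1
d=S; T=cap('top'); 
for nm,im,dd in(('T','w2T',T),('S','s14',S)):
    img=cv2.imread('pics/%s.png'%im)
    for c,s,m in comps(mask(img,(0,0,0),(180,255,60)),150):
        k=cv2.findContours(m.astype(np.uint8),0,1)[0][0];r=cv2.minAreaRect(k);p=plane(dd,*r[0],.003)
        if .35<p[0]<.55 and -.2<p[1]<.05: print(nm,r,p.round(4))
E
```

```text
t 55.5 pos [0.4401 0.2111 0.1621] yaw -84.5 j6 97 F [-0.1  0.4 -6.4] M [ 0.07 -0.04 -0.06] op 0.291
shift [  2.  279.3   9.5] turn [-54.5  -0.1  -0. ]
S ((254.2070770263672, 171.4938201904297), (33.992820739746094, 23.643522262573242), 22.2490234375) [ 0.4608 -0.0691  0.003 ]
```

View pics/s15z.png

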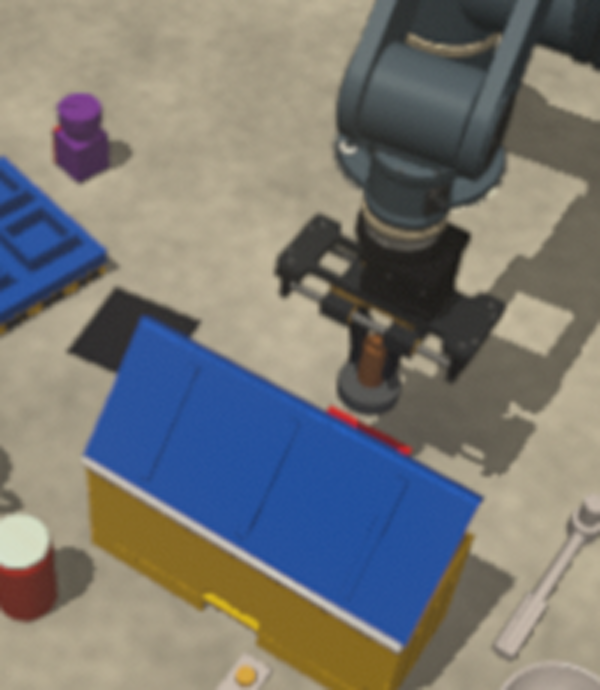

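The lid is sinking and the weight hangs upright. Moving it to the mat, whose centre is about (.458,-.068).

Request:
play_rows:
  motion:
    - [[0,20,0],[0,0,0],0.0]
    - [[0,60,2],[0,0,0],0.0]
    - [[0,100,4],[0,0,0],0.0]
    - [[0,145,5],[0,0,0],0.0]
    - [[0,190,7],[0,0,0],0.0]
    - [[0,230,8],[0,0,0],0.0]
    - [[0,262,9],[0,0,0],0.0]
    - [[0,279,9.5],[0,0,0],0.0]

```text
time_s: 56.45
position: [0.457, -0.0704, 0.1595]
tcp_rot: [[-0.0, 0.093, -0.996], [-0.001, -0.996, -0.093], [-1.0, 0.001, 0.0]]
force: [0.7, -0.8, -5.2]
opening: 0.289
```

Request:
play_rows:
  motion:
    - [[0,0,0],[0,0,0],0.0]
    - [[0,0,0],[0,0,0],0.0]
    - [[0,0,0],[0,0,0],0.0]

```text
time_s: 56.75
position: [0.456, -0.0664, 0.1595]
tcp_rot: [[-0.002, 0.097, -0.995], [0.001, -0.995, -0.097], [-1.0, -0.001, 0.002]]
force: [0.1, 0.2, -5.0]
opening: 0.294
```

```bash
python3 go.py .458 -.068 .046 -84.5
```

```text
t 56.8 pos [ 0.456  -0.0664  0.1595] yaw -84.5 j6 62 F [ 0.1  0.2 -5. ] M [ 0.02  0.05 -0.03] op 0.294
shift [113.5   1.9  -2. ] turn [0.  0.1 0.1]
```

Request:
play_rows:
  motion:
    - [[10,1.5,-2],[0,0,0],0.0]
    - [[30,1.5,-2],[0,0,0],0.0]
    - [[52,1.5,-2],[0,0,0],0.0]
    - [[74,1.5,-2],[0,0,0],0.0]
    - [[94,1.5,-2],[0,0,0],0.0]
    - [[106,1.5,-2],[0,0,0],0.0]
    - [[112,1.5,-2],[0,0,0],0.0]
    - [[113,1.5,-2],[0,0,0],0.0]

```text
time_s: 57.55
position: [0.459, -0.0683, 0.046]
tcp_rot: [[-0.001, 0.097, -0.995], [0.001, -0.995, -0.097], [-1.0, -0.001, 0.001]]
force: [-0.3, 0.2, -5.1]
opening: 0.29
```

Request:
play_rows:
  motion:
    - [[1,0,0],[0,0,0],0.0]
    - [[2,0,0],[0,0,0],0.0]
    - [[3,0,0],[0,0,0],0.0]
    - [[3,0,0],[0,0,0],0.0]

```text
time_s: 57.95
position: [0.4594, -0.069, 0.0443]
tcp_rot: [[0.001, 0.096, -0.995], [-0.0, -0.995, -0.096], [-1.0, 0.0, -0.001]]
force: [0.1, 0.1, -4.7]
opening: 0.291
```

```bash
python3 go.py
```

```text
t 58.0 pos [ 0.4594 -0.069   0.0443] yaw -84.5 j6 62 F [ 0.1  0.1 -4.7] M [-0.03  0.06 -0.02] op 0.291
```

Request:
play_rows:
  motion:
    - [[1,0,0],[0,0,0],0.0]
    - [[2,0,0],[0,0,0],0.0]
    - [[2.5,0,0],[0,0,0],0.0]
    - [[2.5,0,0],[0,0,0],0.0]

```text
time_s: 58.35
position: [0.4598, -0.0691, 0.0433]
tcp_rot: [[0.002, 0.096, -0.995], [-0.001, -0.995, -0.096], [-1.0, 0.001, -0.002]]
force: [-1.8, 1.0, 12.1]
opening: 0.293
```

```bash
python3 go.py
```

```text
t 58.4 pos [ 0.4598 -0.0691  0.0433] yaw -84.5 j6 62 F [-1.8  1.  12.1] M [ 0.23  0.35 -0.03] op 0.293
```

On the mat: firm contact at 12 N. Releasing and rising clear.

Request:
play_rows:
  motion:
    - [[-2,0,0],[0,0,0],0.29]
    - [[-2,0,0],[0,0,0],0.4]
    - [[-2,0,0],[0,0,0],0.6]
    - [[-2,0,0],[0,0,0],0.6]
    - [[-2,0,0],[0,0,0],0.6]
    - [[-20,0,0],[0,0,0],0.6]
    - [[-50,0,0],[0,0,0],0.6]
    - [[-90,0,0],[0,0,0],0.6]

```text
time_s: 59.15
position: [0.4579, -0.0685, 0.1311]
tcp_rot: [[-0.004, 0.096, -0.995], [0.002, -0.995, -0.096], [-1.0, -0.002, 0.004]]
force: [0.6, -1.0, -0.3]
opening: 0.601
```

Request:
play_rows:
  motion:
    - [[-30,20,20],[0,0,0],0.6]
    - [[-60,50,40],[0,0,0],0.6]
    - [[-90,80,50],[0,0,0],0.6]
    - [[-110,110,50],[0,0,0],0.6]
    - [[-110,140,50],[0,0,0],0.6]
    - [[-110,160,50],[0,0,0],0.6]
    - [[-110,160,50],[0,0,0],0.6]
    - [[-110,160,50],[0,0,0],0.6]

```text
time_s: 59.95
position: [0.4239, -0.2319, 0.2404]
tcp_rot: [[-0.002, 0.095, -0.995], [0.003, -0.995, -0.095], [-1.0, -0.003, 0.002]]
force: [-0.2, 0.2, 0.1]
opening: 0.601
```

```bash
python3 go.py; python3 wt.py w6;  python3 - <<'E'
from meas import *
T=cap('top','t16');zoom(T,130,290,130,270,5,'t16z')
S=cap('scene','s16');zoom(S,130,410,60,310,2.6,'s16z')
E
```

```text
t 60.0 pos [ 0.4239 -0.2319  0.2404] yaw -84.5 j6 43 F [-0.2  0.2  0.1] M [ 0.02 -0.01 -0.04] op 0.601
T [278.3 216.7] [275 213   8   8  45] @.075/.05/.045 [ 0.4578 -0.0682  0.075 ] [ 0.4585 -0.0697  0.05  ] top [ 0.4711 -0.0679  0.075 ]
S [253.5 161.5] [250 155   8  15  97] @.075/.05/.045 [ 0.4767 -0.0565  0.075 ] [ 0.4604 -0.0715  0.05  ] top [ 0.4568 -0.0758  0.075 ]
```

View pics/t16z.png

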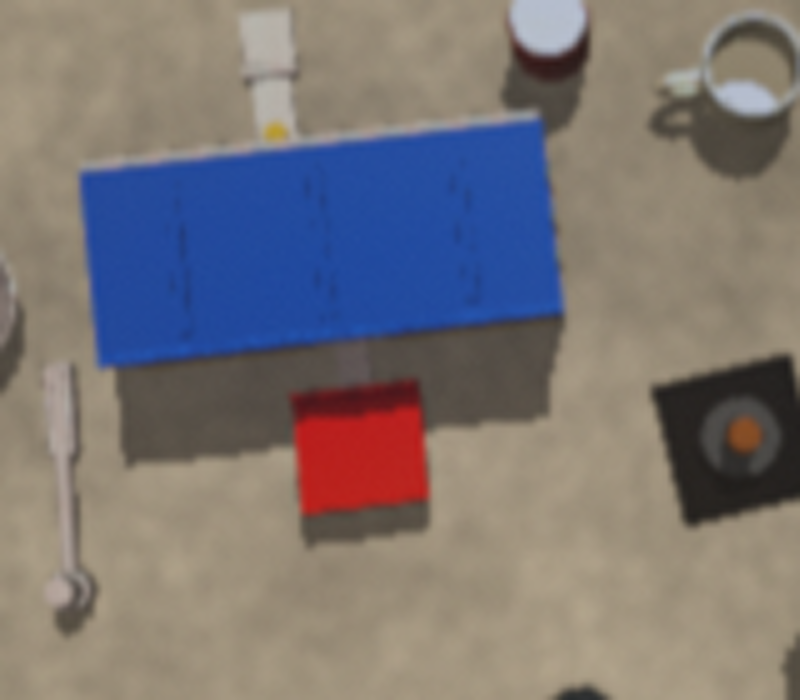

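View pics/s16z.png

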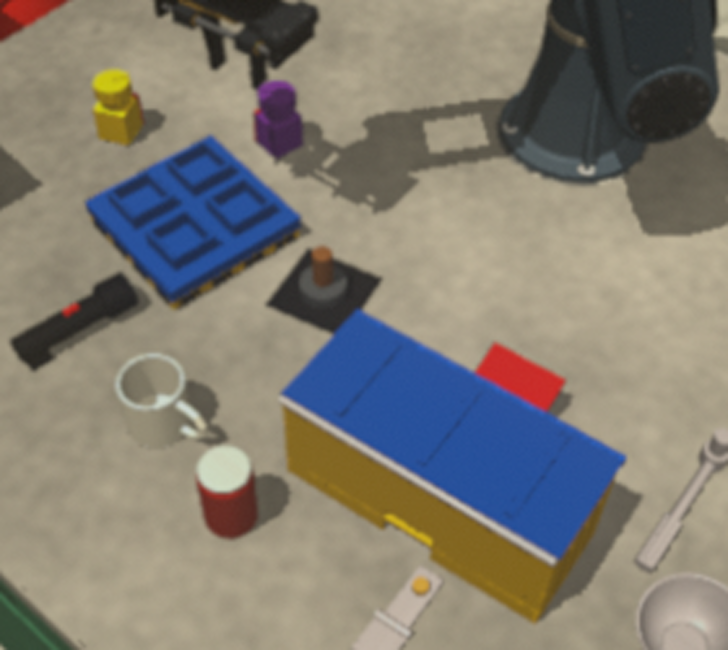

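The lid is shut, with its corners where they were at the start. The weight stands centred on the mat at about (740,435), the crate is empty and the bystanders haven't moved. Handing in.

```bash
python3 -c "
from rig import bot
print(bot.hand_in())"
```

```text
the job is handed in; nothing more can be done
None
```

The job is done and handed in at about 60 s of the 210 s allowed; no verdict is reported.

- **Caps:** All three jars present had loose caps. I turned each to its hard stop, where the wrist moment jumped to 0.6–0.9 N m. The stripes then pointed at the red dots in both views, and still did in the top view once the jars were in the bin.
- **Lid and jars:** The weight alone held the lid up, and I stood the three jars side by side on the bin's floor. They landed at the expected height, and the top view before closing showed them upright and clear of the walls.
- **Weight:** It was knocked to the mat's corner early on, so I measured it again before gripping it. It now stands about 1–3 mm from the mat's centre.
- **Last checks:** The lid is shut, with its edges where they were at the start, and the bystanders look unmoved by eye. The gripper is open and clear of everything. No check failed; the two cameras differed by up to about 4 mm on the bin and mat positions, which mattered nowhere.

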